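# Square and press plywood plates from a spring dispenser

## Task

Empty the spring dispenser from the top and stack its plywood plates, with any left lying on the bench, flat on the bed of the hand press, long side along the side stop; tap the stack until all edges are flush against both the end stop and the side stop, while the lever is still up. Then set the wooden pressing block squarely on top of the stack, rib up, and swing the lever down so that its pad rests on the block. Leave the other things on the bench where they are.

Things in the scene. Friction and masses are not known exactly. Their poses are not given: they have to be found in the camera images.
- plate1: a pre-drilled plywood plate, 100 (its x) x 62 (its y) x 12 mm, 60 g, with two dark hole marks; origin at the centre of its underside; at the start one of three lying level on one another in the dispenser, long side along the dispenser's x
- plate2: a pre-drilled plywood plate, 100 (its x) x 62 (its y) x 12 mm, 60 g, with two dark hole marks; origin at the centre of its underside; at the start one of three lying level on one another in the dispenser, long side along the dispenser's x
- plate3: a pre-drilled plywood plate, 100 (its x) x 62 (its y) x 12 mm, 60 g, with two dark hole marks; origin at the centre of its underside; at the start one of three lying level on one another in the dispenser, long side along the dispenser's x
- plate4: a pre-drilled plywood plate, 100 (its x) x 62 (its y) x 12 mm, 60 g, with two dark hole marks; origin at the centre of its underside; at the start left over flat on the bench between dispenser and press, or absent
- plate5: a pre-drilled plywood plate, 100 (its x) x 62 (its y) x 12 mm, 60 g, with two dark hole marks; origin at the centre of its underside; at the start left over flat on the bench between dispenser and press, or absent
- dispenser: fixed spring dispenser: grey base 136 (x) x 96 (y) x 10 mm, four steel corner guides, tops 64 mm above the bench, giving the plates 2 mm of play; origin at the centre of its underside. A sprung shelf keeps the top face of the stack 80 mm (+-5) above the bench: take the top plate and the next rises 12 mm into its place in half a second. The top plate stands clear above the guides
- press: fixed green hand press; origin on the bench right below point seat; x points from the open front to the tower, z up. Bed top 15 mm above the bench, x=-80 to +150 mm, y=-97 to +53 mm. Front (-x) and -y side are open. Tower: two green cheeks, x=+90 to +140, y within +-28 mm, top 150 mm above the bench
- seat (a point): the plates' place, on the bed's top face, axes as the press: a plate flush with both stops has its centre over this point, long side along x
- end_stop (a point): on the end stop's flat face (x=+50 mm from the seat, facing -x): a steel wall 10 mm thick, 56 mm high above the bed, y from -60 to +40 mm; the point is at the face's foot
- side_stop (a point): on the side stop's flat face (y=+31 mm from the seat, facing -y): a steel wall 10 mm thick, 56 mm high above the bed, x from -45 to +45 mm; the point is at the face's foot
- lever (a joint): the press lever, rad: 0 = raised, leaning 15 degrees back (to +x of the press) on its rest; grows as it swings forward (to -x) and down; 1.83 = level, 2.0 = its end. Pulling it over takes 1 to 2 N at the handle; past upright (0.26) it falls slowly by its own weight (damped, 2 to 3 s) and bears with about 4 N
- lever_pivot (a point): the lever's hinge, axis along the press's y: x=+115 mm from the seat, 131 mm above the bench. The lever's round rubber pad is 115 mm from it and comes down over the seat
- lever_handle (a point): centre of the lever's black cross handle, 170 mm from the pivot: a bar 20 mm thick and 80 mm long along the press's y
- block: loose dark wooden pressing block, 150 g: sole 90 (its x) x 54 (its y) x 14 mm, on it an upright grip rib 76 (x) x 22 (y) x 34 mm, 48 mm high in all; origin at the centre of its underside
- corner1: bystander: L-shaped oak frame corner, legs about 150 mm and 135 mm, 28 mm high
- corner2: bystander: L-shaped oak frame corner like the other
- hammer: bystander: red tack hammer 260 mm long
- tin: bystander: round open tin of brass turn buttons, 90 mm across, 35 mm high
- sander: bystander: grey rubber sanding block 70 x 120 x 35 mm
- glue: bystander: white glue bottle, 60 mm across, 150 mm high
Things that resemble listed ones, but are neither listed nor needed, are in the scene too. Leave any blue, orange or yellow look-alike of the block alone.

How it is judged:
On the way:
1. all the plates are stacked on the press bed, squared against both stops, with the lever still up (x of plate1 in the frame of seat between -0.0035 and 0.0035 m and y of plate1 in the frame of seat between -0.0035 and 0.0035 m and z of plate1 in the frame of seat between -0.004 and 0.066 m and angle between the x axis of each of plate1, plate2, plate3, plate4, plate5 and the x axis of seat, either way round below 0.05 rad and angle between the z axis of each of plate1, plate2, plate3, plate4, plate5 and the z axis of seat, either way round below 0.06 rad and x of plate2 in the frame of seat between -0.0035 and 0.0035 m and y of plate2 in the frame of seat between -0.0035 and 0.0035 m and z of plate2 in the frame of seat between -0.004 and 0.066 m and x of plate3 in the frame of seat between -0.0035 and 0.0035 m and y of plate3 in the frame of seat between -0.0035 and 0.0035 m and z of plate3 in the frame of seat between -0.004 and 0.066 m and x of plate4 in the frame of seat between -0.0035 and 0.0035 m and y of plate4 in the frame of seat between -0.0035 and 0.0035 m and z of plate4 in the frame of seat between -0.004 and 0.066 m and x of plate5 in the frame of seat between -0.0035 and 0.0035 m and y of plate5 in the frame of seat between -0.0035 and 0.0035 m and z of plate5 in the frame of seat between -0.004 and 0.066 m and value of joint lever below 0.5 rad), for 0.2 s.
At the end, for the whole second after the job is handed in: all plates present are flat on the press bed, flush with both stops (centres within 3.5 mm, turned under 0.05 rad); the block lies rib up on them within 15 mm and 0.25 rad; the lever is down (1.6 to 1.97 rad), bearing on the block with over 1 N (x of plate1 in the frame of seat between -0.0035 and 0.0035 m and y of plate1 in the frame of seat between -0.0035 and 0.0035 m and z of plate1 in the frame of seat between -0.004 and 0.066 m and angle between the x axis of each of plate1, plate2, plate3, plate4, plate5 and the x axis of seat, either way round below 0.05 rad and angle between the z axis of each of plate1, plate2, plate3, plate4, plate5 and the z axis of seat, either way round below 0.06 rad and x of plate2 in the frame of seat between -0.0035 and 0.0035 m and y of plate2 in the frame of seat between -0.0035 and 0.0035 m and z of plate2 in the frame of seat between -0.004 and 0.066 m and x of plate3 in the frame of seat between -0.0035 and 0.0035 m and y of plate3 in the frame of seat between -0.0035 and 0.0035 m and z of plate3 in the frame of seat between -0.004 and 0.066 m and x of plate4 in the frame of seat between -0.0035 and 0.0035 m and y of plate4 in the frame of seat between -0.0035 and 0.0035 m and z of plate4 in the frame of seat between -0.004 and 0.066 m and x of plate5 in the frame of seat between -0.0035 and 0.0035 m and y of plate5 in the frame of seat between -0.0035 and 0.0035 m and z of plate5 in the frame of seat between -0.004 and 0.066 m and x of block in the frame of seat between -0.015 and 0.015 m and y of block in the frame of seat between -0.015 and 0.015 m and z of block in the frame of seat above 0.03 m and angle between block's own z axis and vertical below 0.08 rad and angle between the x axis of block and the x axis of seat, either way round below 0.25 rad and value of joint lever between 1.6 and 1.97 rad and contact force between press and block above 1 N and linear speed of block below 0.02 m/s); the robot touches nothing.
It fails at once if a bystander is moved more than 40 mm (distance of any of corner1, corner2, hammer, tin, sander, glue from where it was at the start of the episode above 0.04 m).
Of plate4, plate5 only 1 to 2 are there at a start; the rules pass over those that are not, and their reading is None.
At some moment in a run one of block may be knocked a few centimetres aside while the robot is not near it.
Once in a run the grip may slacken for a moment while it holds something.
It also fails if it takes over 210 s, if anything falls off the work surface, if the arm or the gripper's body presses on something with over 40 N, if the wrist force passes 120 N, or if a joint passes its speed limit or range.

## Robot

A 6-joint arm with a two-finger parallel gripper is mounted at the origin on the work surface. World frame = base frame: x ahead of the robot, y to its left, z up, the work surface at z = 0. Lengths are in m, angles in rad, forces in N, time in s.
With the tool pointing down it reaches from about 0.25 to 0.775 m from the base axis. Payload 4 kg.
Tool frame: the origin (TCP) lies between the finger pads; the fingertips stand 11 mm ahead of it and the grasp point (between the pads) lies 8 mm behind it; z points along the fingers, y is the direction in which the jaws open and shut (so a half turn about z gives the same grasp; the last joint's range is limited). The gripper opens to 94 mm and grips with 3 to 60 N. Pads are 16 mm wide; open, the fingers measure 119 mm over their backs; the gripper's body (75 mm by 177 mm) begins 78 mm behind the grasp point.
Start: joints at [1.047, 0.087, 1.371, -0, 1.684, -0.103], TCP at [0.225, 0.502, 0.217] pointing down, gripper open.
Joint ranges: [-3.1, 3.1], [-0.76, 2.03], [0.27, 2.55], [-1.08, 4.22], [0.17, 2.65], [-2.57, 2.57]. Speed limits (rad/s): [2.79, 2.79, 3.14, 3.14, 3.14, 3.14].

## Interface

Orientations are given as [roll, pitch, yaw] about the fixed x, y, z axes, in that order (R = Rz(yaw) Ry(pitch) Rx(roll)).
In Python, from bench import get_obs, cams, ticket gives the robot as it stands. The module is installed in compiled form; this text tells all that it offers.
- The arm moves only by the shell command python3 -m crank 'ROWS'. ROWS is JSON, a list of rows, each an object of numbers: "tx", "ty", "tz": the shift along the tool's x, y, z in cm; "twist": the turn about the tool's z in degrees; "grip": the opening, from 0 (shut) to 1 (fully open). In form: [{"tx": .., "ty": .., "tz": .., "twist": .., "grip": ..}, ...]. A call has 1 to 12 rows; each row shifts and turns the commanded pose from where the row before left it, along the tool's axes as they then stand; what a row does not reach is not made up. A row lasts 1/8 s, in which the tool goes at most 62.5 mm and 10.7 degrees, less where a joint would pass 70% of its speed; a pose out of reach is approached as far as the arm can. A call is refused whole if a number of a shift passes 6.25 or a number of a turn 10.7, either way. A call with a gripper value outside its range is refused whole. The fingers move at their own pace and stop on an object; the grip force is fixed at half the most. Time passes only in rows, so rows that do not move let the fingers close. It gives the time, the measured TCP pose, the force and the opening at its end, in the units of the state.
- get_obs(): the state, without advancing time (a new reading comes with each control period).
- cams.snapshot(name): name is "scene" or "top" or "wrist"; returns a dict with "frame" (384x512x3 uint8, red, green, blue), "intrinsics" (3x3 intrinsics, pixels), "dist" ([k1, k2, p1, p2, k3] as OpenCV has them; the pictures are not rectified), "R" (3x3) and "t" (3): a world point X has camera coordinates R X + t; the wrist camera has in their place "hand_eye" (4x4, takes a point from camera to tool coordinates, whose origin is the TCP and whose axes are the flange's). Camera axes: x right, y down, z forward; pixel columns grow to the right and rows downward; lengths in m; the calibration is good to about 2 mm. A picture is of the moment at which its call begins: read the wrist's pose just before it. There is no depth.
- ticket.close_job(): hands the job in, once; it reports no verdict.
Trained networks look in a picture, given as the dict that the camera call returned (one of the last four; its "shot" number tells which), for a name from the list of things; names that differ only in an ending like _2 or _b are one class to them, and where a whole thing is asked for, a point or a joint stands for the part that bears it (a point fixed in the world has none). Each returns a list of dicts, best first, with "conf" (0 to 1); they miss things now and then, are a little off and sometimes report something else, mostly with a low value. They report only what shows in the picture. A call takes as long as a camera call. They do not tell look-alikes from the thing itself.
- cams.outline_of(picture, query): "region" (384x512 bool, what is visible of it) and "centre" ([column, row] in pixels, amid what is visible of it).
The state is a dict: "time": time; "joint_positions": joint angles; "qvel": joint speeds; "joint_torque": joint torques, N m; "tool_pos": TCP position; "ee_rot": TCP orientation; "wrist_force": force on the tool from outside, world axes, zero at the start; "wrist_torque": the same for the moment, N m; "width": finger opening in m.
Only numpy, scipy, OpenCV 4.12 (cv2) and the standard library are available. Lean on these libraries where they do the work, as an engineer would, in place of code of your own. Each camera call takes 0.05 s, during which the arm holds its last target.

## Working session

There is one attempt and no reset: what is moved stays moved. The work goes in short steps, Python scripts to look and compute and a shell command to move; the robot and the scene stay as the last step left them, time stands still between calls to the robot, and variables do not carry over. Pictures are saved under pics/ and viewed, and the job is handed in when it is done.

```bash
mkdir -p pics; python3 - <<'E'
from bench import get_obs, cams
import cv2
print(get_obs())
for n in ["scene","top","wrist"]:
    s=cams.snapshot(n); cv2.imwrite(f"pics/{n}0.png",s["frame"][:,:,::-1])
    print(n,s["shot"],s["intrinsics"].tolist(),s["dist"],s.get("R"),s.get("t"),s.get("hand_eye"))
E
```

```text
{'time': 0.0, 'joint_positions': array([ 1.04691015e+00,  8.79646610e-02,  1.37221826e+00, -3.53182057e-05,
        1.68358797e+00, -1.03084204e-01]), 'qvel': array([ 0.0004929 , -0.00028947, -0.00025882, -0.00196238, -0.00035813,
        0.00101173]), 'joint_torque': array([-2.00513132e-04, -3.40164185e+01, -3.02432835e+01,  7.15705077e-02,
        3.26584477e-02, -1.50224619e-04]), 'tool_pos': array([0.22442094, 0.50157046, 0.21531713]), 'ee_rot': array([-3.13942237e+00, -1.89227700e-04,  2.72078654e+00]), 'wrist_force': array([-0.52666828, -1.29147291,  0.0212948 ]), 'wrist_torque': array([-0.01302449, -0.01727047,  0.0569065 ]), 'width': 0.09396320832505475}
scene 1 [[398.518638867813, 0.0, 253.754137581109], [0.0, 398.518638867813, 193.52693956145583], [0.0, 0.0, 1.0]] [-0.11888377  0.          0.          0.          0.        ] [[-0.29380399  0.95565223  0.0201997 ]
 [ 0.50177523  0.17218251 -0.84768791]
 [-0.81357288 -0.23891838 -0.53011053]] [ 0.13409966 -0.0768572   1.71311994] None
top 2 [[393.30198297667897, 0.0, 249.92477991646112], [0.0, 393.30198297667897, 192.63660373228078], [0.0, 0.0, 1.0]] [0.04625166 0.         0.         0.         0.        ] [[ 0.01770498 -0.99964592  0.01986359]
 [-0.98434019 -0.02091195 -0.17503449]
 [ 0.1753879  -0.01645355 -0.98436191]] [-0.03518549  0.51711494  1.52318097] None
wrist 3 [[318.3492181489816, 0.0, 253.95052350853447], [0.0, 318.3492181489816, 200.65890696418333], [0.0, 0.0, 1.0]] [-0.02552219  0.          0.          0.          0.        ] None None [[-7.07092253e-04 -9.58899994e-01 -2.83743373e-01  8.24871683e-02]
 [ 9.99999443e-01 -4.55843384e-04 -9.51506418e-04  5.86295263e-04]
 [ 7.83056959e-04 -2.83743888e-01  9.58899783e-01 -1.67200543e-01]
 [ 0.00000000e+00  0.00000000e+00  0.00000000e+00  1.00000000e+00]]
```

View pics/scene0.png

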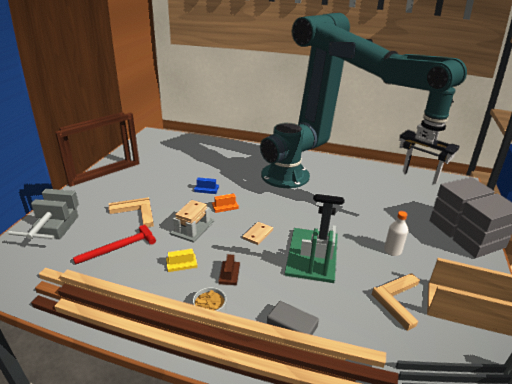

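View pics/top0.png

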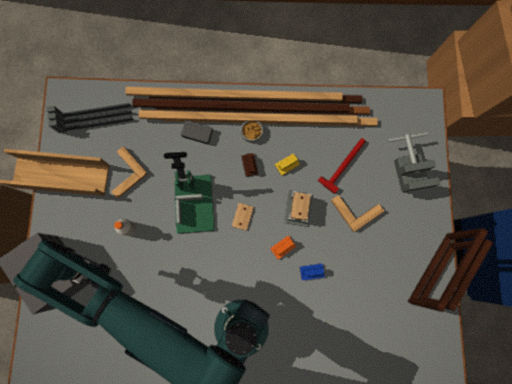

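View pics/wrist0.png

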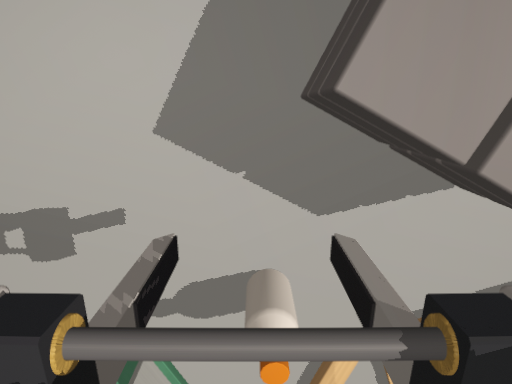

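```bash
cat > h.py <<'E'
import numpy as np, cv2
from bench import get_obs, cams
from scipy.spatial.transform import Rotation as Ro
def snap(n):
    o=get_obs(); s=cams.snapshot(n); 
    if "R" not in s or s.get("R") is None:
        T=np.eye(4); T[:3,:3]=Ro.from_euler('xyz',o["ee_rot"]).as_matrix(); T[:3,3]=o["tool_pos"]
        C=T@np.array(s["hand_eye"]); s["_R"]=C[:3,:3].T; s["_t"]=-C[:3,:3].T@C[:3,3]
    else: s["_R"]=np.array(s["R"]); s["_t"]=np.array(s["t"])
    return s
def save(s,name,box=None,scale=1):
    f=s["frame"][:,:,::-1]
    if box: f=f[box[1]:box[3],box[0]:box[2]]
    f=cv2.resize(f,None,fx=scale,fy=scale,interpolation=cv2.INTER_CUBIC); cv2.imwrite("pics/"+name,f)
def ray(s,px):
    u=cv2.undistortPoints(np.array(px,float).reshape(-1,1,2),np.array(s["intrinsics"]),np.array(s["dist"])).reshape(-1,2)
    d=np.c_[u,np.ones(len(u))]@s["_R"]; c=-s["_R"].T@s["_t"]; return c,d
def onz(s,px,z):
    c,d=ray(s,px); return c+d*((z-c[2])/d[:,2])[:,None]
def proj(s,P):
    r,_=cv2.Rodrigues(s["_R"]); return cv2.projectPoints(np.array(P,float).reshape(-1,1,3),r,s["_t"],np.array(s["intrinsics"]),np.array(s["dist"]))[0].reshape(-1,2)
def tri(l):
    A=np.zeros((3,3));b=np.zeros(3)
    for s,p in l:
        c,d=ray(s,[p]);d=d[0]/np.linalg.norm(d[0]);M=np.eye(3)-np.outer(d,d);A+=M;b+=M@c
    return np.linalg.solve(A,b)
E
python3 - <<'E'
from h import *
t=snap("top"); s=snap("scene")
save(t,"topz.png",(150,130,330,260),4.4); save(s,"scz.png",(150,170,350,300),4)
for q in ["plate1","dispenser","press","block","lever_handle","lever","plate4"]:
    for n,i in(("top",t),("scene",s)):
        for r in cams.outline_of(i,q)[:4]:
            print(q,n,round(r["conf"],2),np.round(r["centre"]),r["region"].sum(), np.round(onz(i,[r["centre"]],0.03)[0],3))
E
```

```text
plate1 top 0.98 [303. 203.] 437 [ 0.481 -0.24   0.03 ]
plate1 top 0.89 [242. 217.] 370 [0.423 0.003 0.03 ]
plate1 scene 0.88 [193. 209.] 313 [ 0.397 -0.248  0.03 ]
plate1 scene 0.82 [259. 234.] 383 [0.463 0.021 0.03 ]
plate1 scene 0.65 [197. 216.] 56 [ 0.433 -0.215  0.03 ]
plate1 scene 0.62 [182. 221.] 20 [ 0.481 -0.253  0.03 ]
dispenser top 0.92 [287. 214.] 349 [ 0.437 -0.174  0.03 ]
dispenser top 0.34 [179. 160.] 356 [0.647 0.267 0.03 ]
dispenser scene 0.83 [192. 230.] 639 [ 0.513 -0.199  0.03 ]
dispenser scene 0.62 [209. 299.] 617 [ 0.782 -0.026  0.03 ]
press top 0.69 [190. 198.] 2493 [0.495 0.212 0.03 ]
press top 0.64 [344. 169.] 562 [ 0.627 -0.407  0.03 ]
press scene 0.98 [320. 249.] 3065 [0.478 0.226 0.03 ]
block top 0.88 [310. 271.] 316 [ 0.215 -0.263  0.03 ]
block top 0.85 [284. 161.] 273 [ 0.653 -0.164  0.03 ]
block top 0.59 [281. 246.] 316 [ 0.308 -0.153  0.03 ]
block top 0.5 [251. 162.] 282 [ 0.646 -0.026  0.03 ]
block scene 0.76 [222. 204.] 413 [ 0.338 -0.16   0.03 ]
block scene 0.72 [182. 259.] 543 [ 0.656 -0.167  0.03 ]
block scene 0.64 [207. 184.] 327 [ 0.224 -0.266  0.03 ]
block scene 0.58 [228. 274.] 473 [ 0.673 -0.012  0.03 ]
lever_handle top 0.78 [179. 162.] 350 [0.643 0.266 0.03 ]
lever_handle scene 0.77 [326. 211.] 560 [0.257 0.213 0.03 ]
lever top 0.7 [179. 163.] 286 [0.636 0.264 0.03 ]
lever scene 0.73 [258. 235.] 377 [0.472 0.019 0.03 ]
lever scene 0.57 [328. 207.] 647 [0.23  0.214 0.03 ]
plate4 top 0.98 [303. 203.] 437 [ 0.481 -0.24   0.03 ]
plate4 top 0.89 [242. 217.] 370 [0.423 0.003 0.03 ]
plate4 scene 0.88 [193. 209.] 313 [ 0.397 -0.248  0.03 ]
plate4 scene 0.82 [259. 234.] 383 [0.463 0.021 0.03 ]
plate4 scene 0.65 [197. 216.] 56 [ 0.433 -0.215  0.03 ]
plate4 scene 0.62 [182. 221.] 20 [ 0.481 -0.253  0.03 ]
```

View pics/topz.png

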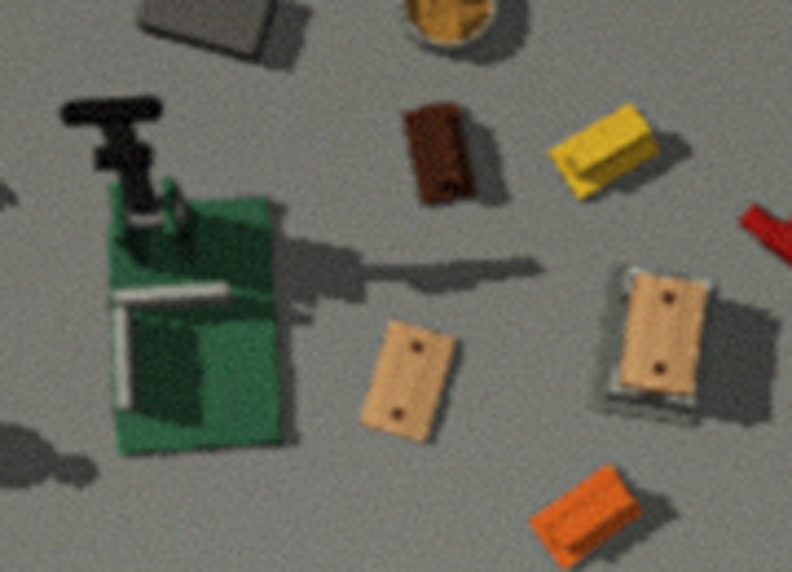

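View pics/scz.png

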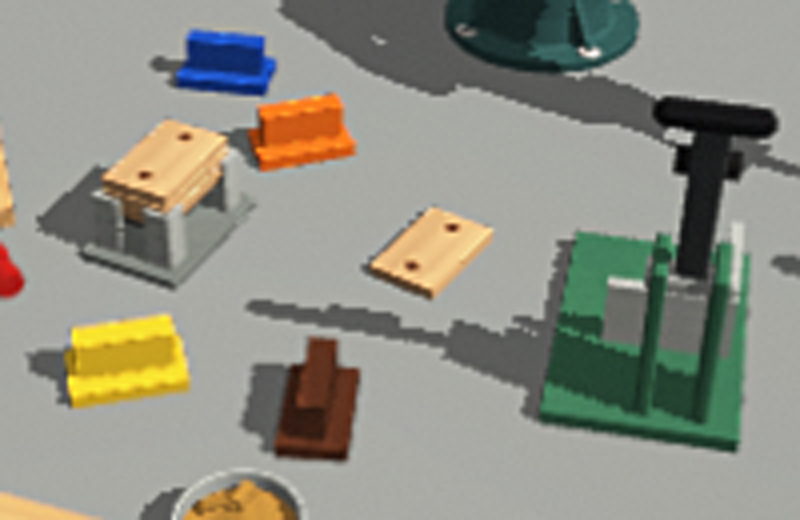

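```bash
python3 - <<'E'
from h import *
t=snap("top")
z=lambda p:np.array(p)/4.4+[150,130]
f=lambda n,P,h:print(n,np.round(onz(t,z(P),h)[:,:2],3).tolist())
f("bed FL FR BR",[(122,452),(280,440),(270,198)],.015)
f("bench plate BL BR FR FL",[(392,320),(455,338),(428,441),(361,425)],.012)
f("disp plate",[(634,275),(709,285),(693,394),(618,385)],.08)
f("sidestop top",[(117,307),(130,306),(130,408),(119,410)],.071)
f("endstop top",[(115,292),(228,284),(228,294),(117,303)],.071)
f("block sole?",[(404,112),(458,104),(472,194),(424,204)],.014)
f("handle",[(70,112),(160,108)],.295)
print(get_obs()["time"])
E
```

```text
bed FL FR BR [[0.355, 0.258], [0.369, 0.117], [0.593, 0.133]]
bench plate BL BR FR FL [[0.481, 0.018], [0.466, -0.041], [0.371, -0.018], [0.384, 0.044]]
disp plate [[0.516, -0.197], [0.508, -0.264], [0.411, -0.249], [0.417, -0.183]]
sidestop top [[0.479, 0.26], [0.48, 0.249], [0.39, 0.244], [0.388, 0.254]]
endstop top [[0.492, 0.263], [0.502, 0.163], [0.493, 0.163], [0.483, 0.26]]
block sole? [[0.679, 0.011], [0.688, -0.04], [0.601, -0.054], [0.591, -0.01]]
handle [[0.595, 0.265], [0.6, 0.197]]
1.0
```

```bash
cat >> h.py <<'E'
def go(x,y,z,yaw=None):
    """remaining shift in tool axes (cm) & twist (deg), translation computed at the current orientation"""
    o=get_obs(); R=Ro.from_euler('xyz',o["ee_rot"]).as_matrix()
    d=R.T@(np.array([x,y,z])-o["tool_pos"])*100
    cy=np.arctan2(R[1,0],R[0,0]); print("pos",np.round(o["tool_pos"],4),"yaw",round(cy,4),"t",round(o["time"],2),"w",round(o["width"],4))
    print("shift cm at present yaw",np.round(d,2))
    if yaw is not None:
        w=(cy-yaw+np.pi)%(2*np.pi)-np.pi; R2=Ro.from_euler('xyz',[np.pi,0,yaw]).as_matrix()
        print("twist deg",round(np.degrees(w),1),"shift after twist",np.round(R2.T@(np.array([x,y,z])-o["tool_pos"])*100,2))
E
python3 -m crank '[{"twist":-7.8},{"twist":-7.8}]'
python3 -c "
from h import *
go(.42,.05,.2,np.pi-.15)"
```

```text
pos [0.2247 0.502  0.2165] yaw 2.7208 t 1.0 w 0.0939
shift cm at present yaw [-36.29 -33.28   1.65]
twist deg -15.5 shift after twist [-26.07 -41.78   1.65]invalid input at $[0]: expected keys tx, ty, tz, twist, grip
```

```bash

python3 -m crank '[{"tx":0,"ty":0,"tz":0,"twist":-7.8,"grip":1},{"tx":0,"ty":0,"tz":0,"twist":-7.7,"grip":1},{"tx":-2.6,"ty":-4.2,"tz":0.2,"twist":0,"grip":1},{"tx":-2.6,"ty":-4.2,"tz":0.2,"twist":0,"grip":1},{"tx":-2.6,"ty":-4.2,"tz":0.2,"twist":0,"grip":1},{"tx":-2.6,"ty":-4.2,"tz":0.2,"twist":0,"grip":1},{"tx":-2.6,"ty":-4.2,"tz":0.2,"twist":0,"grip":1},{"tx":-2.6,"ty":-4.2,"tz":0.2,"twist":0,"grip":1},{"tx":-2.6,"ty":-4.2,"tz":0.2,"twist":0,"grip":1},{"tx":-2.6,"ty":-4.2,"tz":0.2,"twist":0,"grip":1},{"tx":-2.6,"ty":-4.2,"tz":0,"twist":0,"grip":1},{"tx":-2.6,"ty":-4.2,"tz":0,"twist":0,"grip":1}]'
python3 -c "
from h import *
go(.42,.05,.2,np.pi-.15)
s=snap('wrist');save(s,'w1.png',None,1.5)"
```

```text
time: 2.5
tool_pos: [0.4193, 0.0463, 0.2008]
ee_rot: [3.141, 0.001, 2.991]
wrist_force: [0.7, 0.9, 0.3]
width: 0.094
pos [0.4193 0.0463 0.2008] yaw 2.9912 t 2.5 w 0.094
shift cm at present yaw [-0.01  0.38  0.08]
twist deg -0.0 shift after twist [-0.01  0.38  0.08]
```

View pics/w1.png

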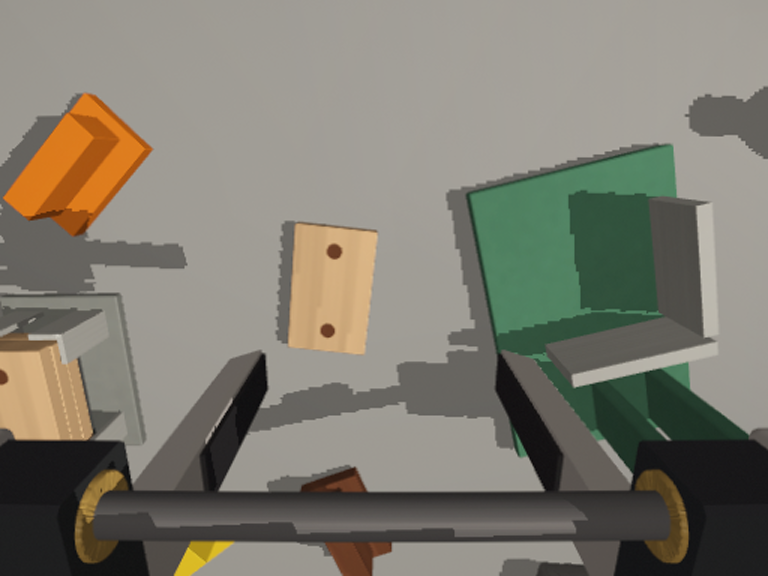

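```bash

python3 -m crank '[{"tx":2.0,"ty":5.0,"tz":0,"twist":0,"grip":1},{"tx":2.0,"ty":5.0,"tz":0,"twist":0,"grip":1},{"tx":0,"ty":5.0,"tz":0,"twist":0,"grip":1},{"tx":0,"ty":0,"tz":0,"twist":0,"grip":1},{"tx":0,"ty":0,"tz":0,"twist":0,"grip":1}]'
python3 -c "
from h import *
go(.42,.05,.2,np.pi-.15)
s=snap('wrist');save(s,'w2.png',None,1.5)
import pickle;pickle.dump(s,open('w2.pkl','wb'))"
```

```text
time: 3.18
tool_pos: [0.4016, 0.2018, 0.2004]
ee_rot: [-3.141, -0.0, 2.992]
wrist_force: [0.4, -0.0, -0.6]
width: 0.0942
pos [0.4016 0.2018 0.2004] yaw 2.9918 t 3.17 w 0.0942
shift cm at present yaw [ -4.09 -14.74   0.05]
twist deg 0.0 shift after twist [ -4.09 -14.74   0.04]
```

View pics/w2.png

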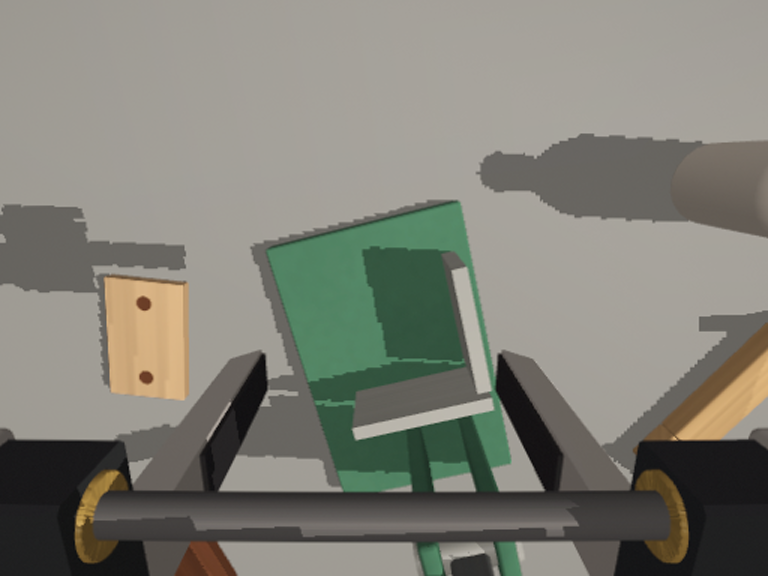

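```bash
cat > fit.py <<'E'
from h import *
import pickle
from scipy.optimize import least_squares
w2=pickle.load(open('w2.pkl','rb'))
# rebuild w1 camera
w1=dict(w2); T=np.eye(4);T[:3,:3]=Ro.from_euler('xyz',[3.141,.001,2.9912]).as_matrix();T[:3,3]=[.4193,.0463,.2008]
C=T@np.array(w2["hand_eye"]);w1["_R"]=C[:3,:3].T;w1["_t"]=-C[:3,:3].T@C[:3,3]
E=[(w2,(-.08,.053,.015),(459,201)),(w2,(-.08,-.097,.015),(267,248)),(w2,(.15,.053,.015),(511,463)),
(w2,(-.045,.041,.071),(466,266)),(w2,(.045,.041,.071),(491,389)),(w2,(.05,-.06,.071),(353,430)),(w2,(.06,-.06,.071),(356,440)),(w2,(.06,.04,.071),(494,410)),
(w1,(-.08,.053,.015),(672,145)),(w1,(-.08,-.097,.015),(468,193)),(w1,(-.045,.041,.071),(712,203)),(w1,(-.045,.031,.071),(698,203)),(w1,(.05,-.06,.071),(572,376)),(w1,(.06,-.06,.071),(576,387)),(w1,(.05,.04,.071),(717,341))]
def W(p,P):
    c,s=np.cos(p[2]),np.sin(p[2]);return np.array([p[0]+c*P[0]-s*P[1],p[1]+s*P[0]+c*P[1],P[2]+p[3]])
def res(p): return np.concatenate([proj(s,[W(p,P)])[0]-np.array(q)/1.5 for s,P,q in E])
r=least_squares(res,[.43,.2,.08,0],loss='soft_l1');print(r.x);print(np.round(res(r.x).reshape(-1,2),1).tolist())
# plate bench: corners in w1,w2
a=[(295,222),(378,231),(365,354),(289,346)];b=[(105,276),(187,284),(188,400),(110,391)]
P=[tri([(w1,np.array(i)/1.5),(w2,np.array(j)/1.5)]) for i,j in zip(a,b)]
P=np.array(P);print(np.round(P,4)); print(P.mean(0)); print("wid",np.linalg.norm(P[0]-P[1]),"len",np.linalg.norm(P[0]-P[3]))
v=P[3]-P[0]+P[2]-P[1];print("plate yaw",np.arctan2(v[1],v[0]))
E
python3 fit.py
```

```text
[ 0.44142632  0.22204962  0.09405796 -0.00141989]
[[1.1, -0.3], [-1.7, 1.2], [1.0, 0.6], [0.6, 0.3], [0.6, 1.0], [-0.4, -1.4], [0.0, -0.1], [0.2, -0.3], [1.3, -1.5], [0.0, 0.5], [-0.2, -0.6], [-1.5, 1.9], [-0.3, -1.1], [-1.8, 0.1], [0.1, -0.1]]
[[ 0.3727 -0.0115  0.0085]
 [ 0.3894  0.0489  0.0044]
 [ 0.4877  0.023   0.005 ]
 [ 0.4673 -0.035   0.0135]]
[0.42925636 0.00635771 0.00785314]
wid 0.06276264168273944 len 0.09768100617675463
plate yaw -0.2505810725148884
```

```bash
python3 -c "
from h import *
go(.429,.006,.06,np.pi-.25)"
```

```text
pos [0.4017 0.2014 0.2004] yaw 2.9906 t 3.23 w 0.094
shift cm at present yaw [ -5.64 -18.89  14.06]
twist deg 5.7 shift after twist [ -7.48 -18.25  14.04]
```

```bash

python3 -m crank '[{"tx":0,"ty":0,"tz":0,"twist":5.7,"grip":1},{"tx":-1.9,"ty":-4.5,"tz":0,"twist":0,"grip":1},{"tx":-1.9,"ty":-4.5,"tz":0,"twist":0,"grip":1},{"tx":-1.9,"ty":-4.5,"tz":3,"twist":0,"grip":1},{"tx":-1.8,"ty":-4.75,"tz":3,"twist":0,"grip":1},{"tx":0,"ty":0,"tz":4,"twist":0,"grip":1},{"tx":0,"ty":0,"tz":4,"twist":0,"grip":1},{"tx":0,"ty":0,"tz":0,"twist":0,"grip":1},{"tx":0,"ty":0,"tz":0,"twist":0,"grip":1}]'
python3 -c "
from h import *
go(.429,.006,.013,np.pi-.25)
s=snap('wrist');save(s,'w3.png',None,1.2)"
```

```text
time: 4.35
tool_pos: [0.4302, 0.0061, 0.0621]
ee_rot: [3.141, 0.002, 2.891]
wrist_force: [-0.3, 0.3, 0.9]
width: 0.0941
pos [0.4302 0.0061 0.0621] yaw 2.8907 t 4.35 w 0.0941
shift cm at present yaw [ 0.13 -0.04  4.91]
twist deg -0.1 shift after twist [ 0.11 -0.04  4.91]
```

View pics/w3.png

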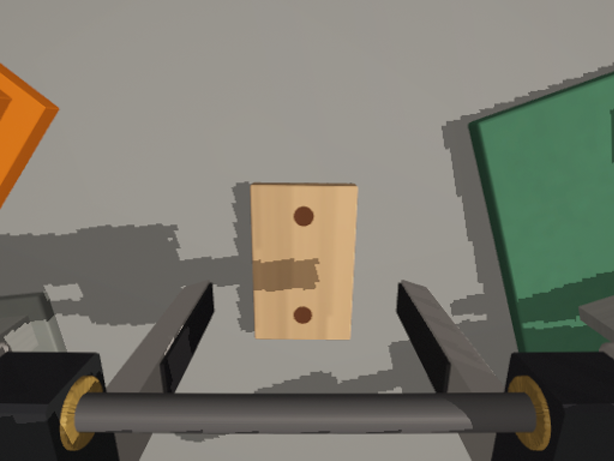

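```bash
python3 -c "
from h import *
s=snap('wrist')
P=onz(s,np.array([(303,216),(302,315)])/1.2,.012);print(P,P.mean(0))
P=onz(s,np.array([(251,184),(356,185),(350,340),(256,339)])/1.2,.012);print(P,P.mean(0))"
python3 -m crank '[{"tx":0,"ty":0,"tz":2,"twist":0,"grip":1},{"tx":0,"ty":0,"tz":2,"twist":0,"grip":1},{"tx":0.1,"ty":0,"tz":0.9,"twist":0,"grip":1},{"tx":0,"ty":0,"tz":0,"twist":0,"grip":1},{"tx":0,"ty":0,"tz":0,"twist":0,"grip":1}]'
```

```text
[[ 0.39878355  0.01369561  0.012     ]
 [ 0.46066452 -0.00291984  0.012     ]] [0.42972403 0.00538788 0.012     ]
[[ 0.37332619 -0.01033943  0.012     ]
 [ 0.38875077  0.04749113  0.012     ]
 [ 0.48577057  0.02262618  0.012     ]
 [ 0.46998125 -0.03601821  0.012     ]] [0.4294572  0.00593992 0.012     ]
time: 5.08
tool_pos: [0.4292, 0.007, 0.0125]
ee_rot: [3.141, 0.002, 2.892]
wrist_force: [1.1, -0.3, 0.4]
width: 0.0938
```

Close, lift.

```bash

python3 -m crank '[{"tx":0,"ty":0,"tz":0,"twist":0,"grip":0},{"tx":0,"ty":0,"tz":0,"twist":0,"grip":0},{"tx":0,"ty":0,"tz":0,"twist":0,"grip":0},{"tx":0,"ty":0,"tz":0,"twist":0,"grip":0},{"tx":0,"ty":0,"tz":0,"twist":0,"grip":0},{"tx":0,"ty":0,"tz":-2,"twist":0,"grip":0},{"tx":0,"ty":0,"tz":-4,"twist":0,"grip":0},{"tx":0,"ty":0,"tz":-4,"twist":0,"grip":0},{"tx":0,"ty":0,"tz":-2,"twist":0,"grip":0},{"tx":0,"ty":0,"tz":0,"twist":0,"grip":0}]'
python3 -c "
from h import *
a=.094;c,s=np.cos(a),np.sin(a);dx,dy=-.006,-.023
go(.4414+c*dx-s*dy,.222+s*dx+c*dy,.12,np.pi+.094)"
```

```text
time: 6.32
tool_pos: [0.4296, 0.007, 0.1331]
ee_rot: [3.141, 0.004, 2.892]
wrist_force: [-0.1, -2.3, -0.3]
width: 0.0615
pos [0.4296 0.007  0.1331] yaw 2.8919 t 6.33 w 0.0615
shift cm at present yaw [ 3.96 18.76  1.31]
twist deg -19.7 shift after twist [-2.6  19.    1.31]
```

```bash

python3 -m crank '[{"tx":0,"ty":0,"tz":0,"twist":-10,"grip":0},{"tx":0,"ty":0,"tz":0,"twist":-9.7,"grip":0},{"tx":-0.5,"ty":4,"tz":0,"twist":0,"grip":0},{"tx":-0.5,"ty":5,"tz":0,"twist":0,"grip":0},{"tx":-0.8,"ty":5,"tz":0,"twist":0,"grip":0},{"tx":-0.8,"ty":5,"tz":1,"twist":0,"grip":0},{"tx":0,"ty":0,"tz":0.3,"twist":0,"grip":0},{"tx":0,"ty":0,"tz":0,"twist":0,"grip":0},{"tx":0,"ty":0,"tz":0,"twist":0,"grip":0}]'
python3 -c "
from h import *
a=.094;c,s=np.cos(a),np.sin(a);dx,dy=-.006,-.023
go(.4414+c*dx-s*dy,.222+s*dx+c*dy,.0285,np.pi+.094)
s=snap('wrist');save(s,'w4.png',None,1.2)"
```

```text
time: 7.45
tool_pos: [0.4363, 0.1974, 0.1181]
ee_rot: [-3.141, -0.001, -3.049]
wrist_force: [-0.6, 0.1, -1.1]
width: 0.0617
pos [0.4363 0.1974 0.1181] yaw -3.0492 t 7.45 w 0.0617
shift cm at present yaw [-0.14  0.1   8.96]
twist deg -0.1 shift after twist [-0.14  0.1   8.96]
```

View pics/w4.png

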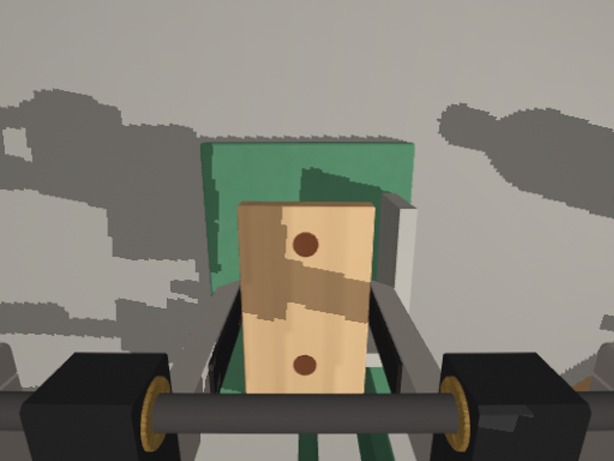

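```bash

python3 -m crank '[{"tx":0,"ty":0,"tz":3,"twist":0,"grip":0},{"tx":-0.1,"ty":0.1,"tz":3,"twist":0,"grip":0},{"tx":0,"ty":0,"tz":1.5,"twist":0,"grip":0},{"tx":0,"ty":0,"tz":1,"twist":0,"grip":0},{"tx":0,"ty":0,"tz":0.4,"twist":0,"grip":0},{"tx":0,"ty":0,"tz":0.1,"twist":0,"grip":0},{"tx":0,"ty":0,"tz":0,"twist":0,"grip":0}]'

```

```text
time: 8.38
tool_pos: [0.4379, 0.1999, 0.0292]
ee_rot: [3.141, 0.002, -3.047]
wrist_force: [0.7, 0.2, -0.4]
width: 0.0621
```

```bash

python3 -m crank '[{"tx":0,"ty":0,"tz":0.1,"twist":0,"grip":0},{"tx":0,"ty":0,"tz":0.05,"twist":0,"grip":0},{"tx":0,"ty":0,"tz":0,"twist":0,"grip":0}]'
python3 -m crank '[{"tx":0,"ty":0,"tz":0,"twist":0,"grip":0.75},{"tx":0,"ty":0,"tz":0,"twist":0,"grip":0.75},{"tx":0,"ty":0,"tz":0,"twist":0,"grip":0.75},{"tx":0,"ty":0,"tz":-3,"twist":0,"grip":0.75},{"tx":0,"ty":0,"tz":-4,"twist":0,"grip":0.75},{"tx":0,"ty":0,"tz":-4,"twist":0,"grip":0.75},{"tx":0,"ty":0,"tz":-4,"twist":0,"grip":0.75},{"tx":0,"ty":0,"tz":-3,"twist":0,"grip":1}]'
python3 -c "
from h import *
go(.45,-.21,.2,np.pi-.15)
s=snap('wrist');save(s,'w5.png',None,1.2)"
```

```text
time: 8.75
tool_pos: [0.4373, 0.1998, 0.027]
ee_rot: [3.142, 0.0, -3.047]
wrist_force: [0.6, 0.6, -0.9]
width: 0.0615
time: 9.75
tool_pos: [0.4377, 0.1998, 0.2092]
ee_rot: [3.141, 0.002, -3.048]
wrist_force: [0.1, -0.9, -0.1]
width: 0.0773
pos [0.4377 0.1998 0.2092] yaw -3.0475 t 9.75 w 0.0773
shift cm at present yaw [  2.63 -40.92   0.89]
twist deg 14.0 shift after twist [ -7.34 -40.34   0.92]
```

View pics/w5.png

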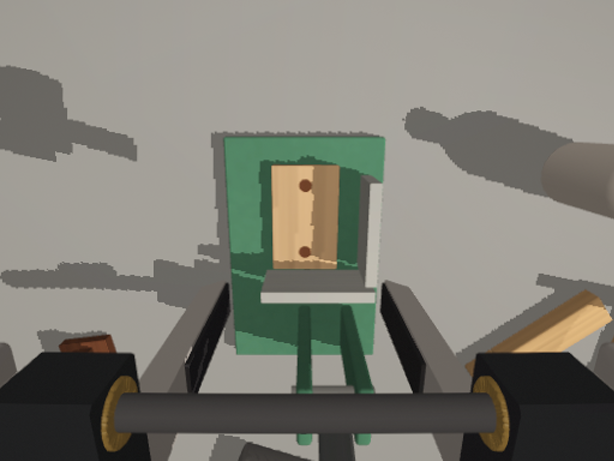

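```bash

python3 -m crank '[{"tx":0,"ty":0,"tz":0,"twist":7,"grip":1},{"tx":0,"ty":0,"tz":0,"twist":7,"grip":1},{"tx":-0.5,"ty":-5,"tz":0,"twist":0,"grip":1},{"tx":-0.5,"ty":-5,"tz":0,"twist":0,"grip":1},{"tx":-0.7,"ty":-5,"tz":0,"twist":0,"grip":1},{"tx":-0.7,"ty":-5,"tz":0,"twist":0,"grip":1},{"tx":-0.7,"ty":-5,"tz":0,"twist":0,"grip":1},{"tx":-0.7,"ty":-5,"tz":0,"twist":0,"grip":1},{"tx":0,"ty":-5,"tz":0,"twist":0,"grip":1},{"tx":0,"ty":-2,"tz":0,"twist":0,"grip":1},{"tx":0,"ty":0,"tz":0,"twist":0,"grip":1},{"tx":0,"ty":0,"tz":0,"twist":0,"grip":1}]'
python3 -c "
from h import *
import pickle
s=snap('wrist');save(s,'w6.png',None,1.5);pickle.dump(s,open('w6.pkl','wb'))"
```

```text
time: 11.3
tool_pos: [0.4195, -0.171, 0.2065]
ee_rot: [3.141, -0.001, 2.992]
wrist_force: [0.5, 0.7, -1.1]
width: 0.094
```

View pics/w6.png

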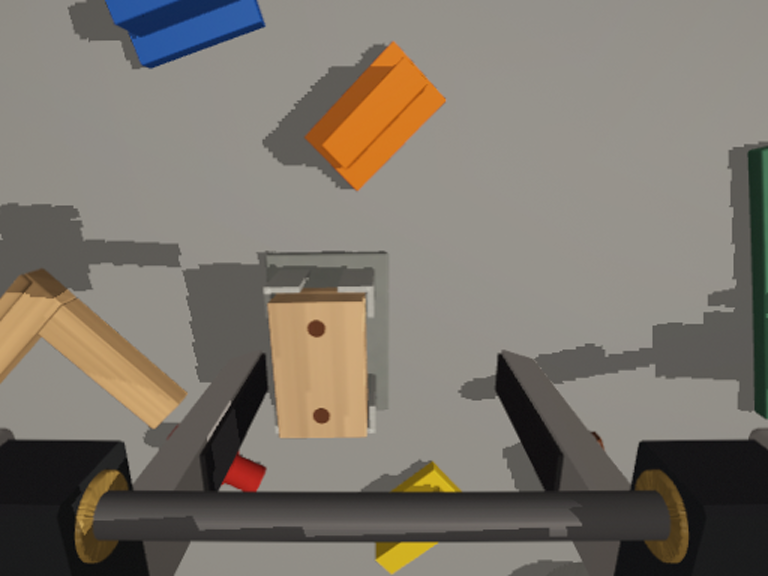

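```bash

python3 -m crank '[{"tx":2,"ty":-3,"tz":0,"twist":0,"grip":1},{"tx":2,"ty":-3,"tz":0,"twist":0,"grip":1},{"tx":0,"ty":0,"tz":0,"twist":0,"grip":1},{"tx":0,"ty":0,"tz":0,"twist":0,"grip":1}]'
python3 -c "
from h import *
import pickle
s=snap('wrist');save(s,'w7.png',None,1.5);pickle.dump(s,open('w7.pkl','wb'))"
```

```text
time: 11.85
tool_pos: [0.3716, -0.2241, 0.207]
ee_rot: [3.141, 0.001, 2.993]
wrist_force: [-0.2, -1.0, 0.1]
width: 0.094
```

View pics/w7.png

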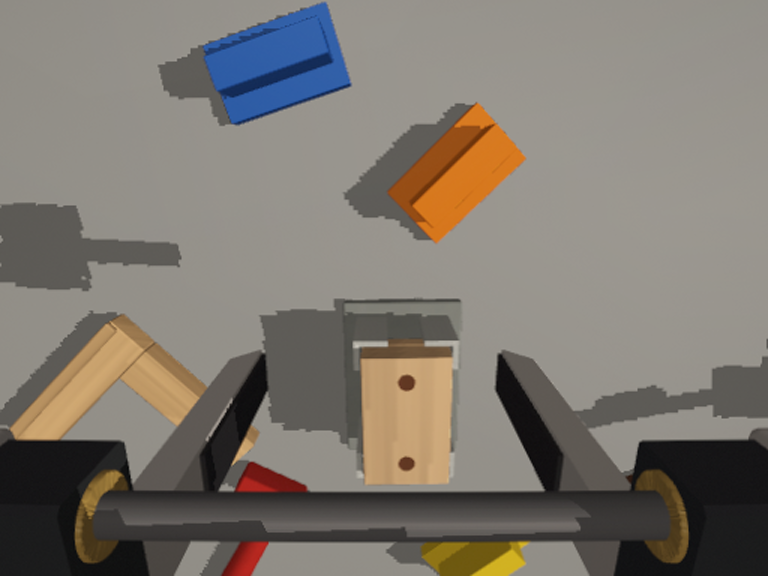

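```bash
python3 - <<'E'
from h import *
import pickle
a=pickle.load(open('w6.pkl','rb'));b=pickle.load(open('w7.pkl','rb'))
A=[(316,328),(321,415),(267,302),(366,300),(368,437),(277,438)]
B=[(406,382),(406,463),(361,358),(452,358),(450,484),(365,485)]
P=np.array([tri([(a,np.array(i)/1.5),(b,np.array(j)/1.5)]) for i,j in zip(A,B)])
print(np.round(P,4)); print(P[:2].mean(0),P[2:].mean(0)); v=P[4]-P[3]+P[5]-P[2]; h=P[1]-P[0];print(np.arctan2(v[1],v[0]),np.arctan2(h[1],h[0]), np.linalg.norm(P[3]-P[2]),np.linalg.norm(P[4]-P[3]))
go(.46,-.22,.12)
E
```

```text
[[ 0.4363 -0.2164  0.0783]
 [ 0.4996 -0.225   0.0788]
 [ 0.4134 -0.2437  0.0806]
 [ 0.4248 -0.1822  0.0729]
 [ 0.5213 -0.1955  0.0797]
 [ 0.5077 -0.256   0.0873]]
[ 0.46792272 -0.22066872  0.07855021] [ 0.46676854 -0.21932535  0.0801116 ]
-0.13360121138709397 -0.13448547013685525 0.06300539433698311 0.09765247025149311
pos [ 0.3717 -0.2241  0.207 ] yaw 2.9931 t 11.9 w 0.0942
shift cm at present yaw [-8.67  1.7   8.71]
```

```bash
python3 -c "
from h import *
go(.467,-.22,.081,np.pi-.134)"
```

```text
pos [ 0.3717 -0.2241  0.207 ] yaw 2.9931 t 11.9 w 0.0942
shift cm at present yaw [-9.36  1.81 12.61]
twist deg -0.8 shift after twist [-9.39  1.68 12.6 ]
```

```bash

python3 -m crank '[{"tx":-4,"ty":0.8,"tz":0,"twist":-0.8,"grip":1},{"tx":-4,"ty":0.8,"tz":3,"twist":0,"grip":1},{"tx":-1.3,"ty":0.1,"tz":4,"twist":0,"grip":1},{"tx":0,"ty":0,"tz":3,"twist":0,"grip":1},{"tx":0,"ty":0,"tz":0,"twist":0,"grip":1},{"tx":0,"ty":0,"tz":0,"twist":0,"grip":1}]'
python3 -c "
from h import *
go(.467,-.22,.081,np.pi-.134)
s=snap('wrist');save(s,'w8.png',None,1.2)"
```

```text
time: 12.65
tool_pos: [0.4664, -0.2213, 0.1083]
ee_rot: [-3.141, 0.002, 3.006]
wrist_force: [1.0, -0.2, 1.0]
width: 0.0939
pos [ 0.4664 -0.2213  0.1083] yaw 3.0064 t 12.65 w 0.0939
shift cm at present yaw [-0.03  0.13  2.73]
twist deg -0.1 shift after twist [-0.04  0.13  2.73]
```

View pics/w8.png

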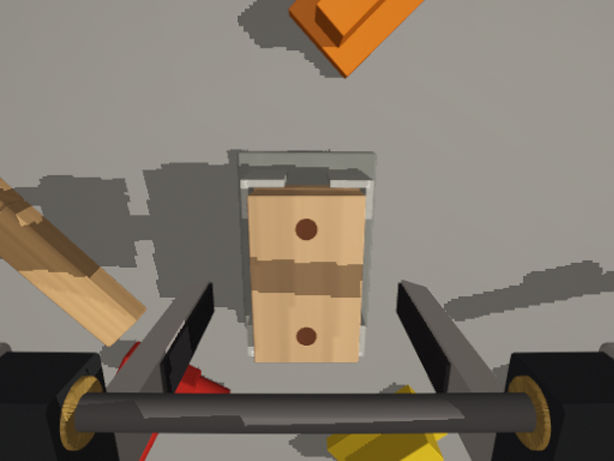

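```bash

python3 -m crank '[{"tx":0,"ty":0.1,"tz":1.5,"twist":0,"grip":1},{"tx":0,"ty":0,"tz":1.2,"twist":0,"grip":1},{"tx":0,"ty":0,"tz":0,"twist":0,"grip":1},{"tx":0,"ty":0,"tz":0,"twist":0,"grip":0},{"tx":0,"ty":0,"tz":0,"twist":0,"grip":0},{"tx":0,"ty":0,"tz":0,"twist":0,"grip":0},{"tx":0,"ty":0,"tz":0,"twist":0,"grip":0},{"tx":0,"ty":0,"tz":0,"twist":0,"grip":0}]'
python3 -m crank '[{"tx":0,"ty":0,"tz":-1,"twist":0,"grip":0},{"tx":0,"ty":0,"tz":-2,"twist":0,"grip":0},{"tx":0,"ty":0,"tz":-2,"twist":0,"grip":0},{"tx":0,"ty":0,"tz":-1,"twist":0,"grip":0},{"tx":0,"ty":0,"tz":0,"twist":0,"grip":0}]'
python3 -c "
from h import *
a=.094;c,s=np.cos(a),np.sin(a);dx,dy=-.006,-.023
go(.4414+c*dx-s*dy,.222+s*dx+c*dy,.13,np.pi+.094)
s=snap('wrist');save(s,'w9.png',None,1.2)"
```

```text
time: 13.7
tool_pos: [0.4657, -0.2206, 0.0801]
ee_rot: [-3.141, 0.001, 3.005]
wrist_force: [0.2, -0.6, 0.2]
width: 0.062
time: 14.32
tool_pos: [0.466, -0.2208, 0.141]
ee_rot: [-3.141, 0.002, 3.005]
wrist_force: [0.5, -0.1, 0.1]
width: 0.0614
pos [ 0.466  -0.2208  0.141 ] yaw 3.0054 t 14.32 w 0.0614
shift cm at present yaw [ 8.52 41.16  1.05]
twist deg -13.2 shift after twist [-1.1  42.01  1.1 ]
```

View pics/w9.png

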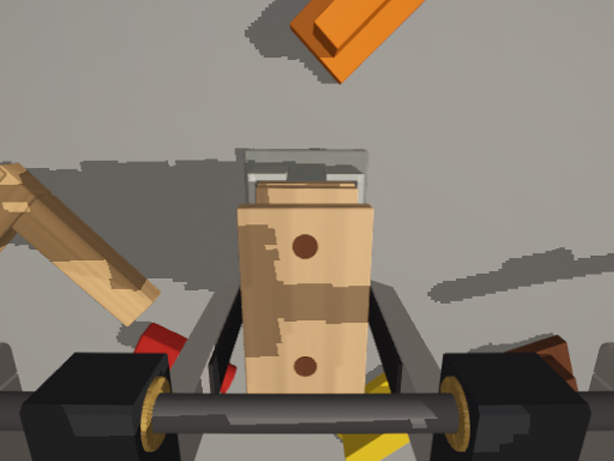

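```bash

python3 -m crank '[{"tx":0,"ty":0,"tz":0,"twist":-6.6,"grip":0},{"tx":0,"ty":0,"tz":0,"twist":-6.6,"grip":0},{"tx":0,"ty":3,"tz":0,"twist":0,"grip":0},{"tx":0,"ty":5,"tz":0,"twist":0,"grip":0},{"tx":0,"ty":6,"tz":0,"twist":0,"grip":0},{"tx":-0.5,"ty":6,"tz":0,"twist":0,"grip":0},{"tx":-0.6,"ty":6,"tz":0,"twist":0,"grip":0},{"tx":0,"ty":6,"tz":0,"twist":0,"grip":0},{"tx":0,"ty":6,"tz":0,"twist":0,"grip":0},{"tx":0,"ty":4,"tz":1,"twist":0,"grip":0},{"tx":0,"ty":0,"tz":0,"twist":0,"grip":0},{"tx":0,"ty":0,"tz":0,"twist":0,"grip":0}]'
python3 -c "
from h import *
a=.094;c,s=np.cos(a),np.sin(a);dx,dy=-.006,-.023
go(.4414+c*dx-s*dy,.222+s*dx+c*dy,.043,np.pi+.094)
s=snap('wrist');save(s,'w10.png',None,1.2)"
```

```text
time: 15.88
tool_pos: [0.4367, 0.1981, 0.1292]
ee_rot: [-3.141, -0.002, -3.047]
wrist_force: [-0.7, 0.1, -0.4]
width: 0.0612
pos [0.4367 0.1981 0.1292] yaw -3.0473 t 15.88 w 0.0612
shift cm at present yaw [-0.11  0.04  8.62]
twist deg 0.0 shift after twist [-0.1   0.04  8.62]
```

View pics/w10.png

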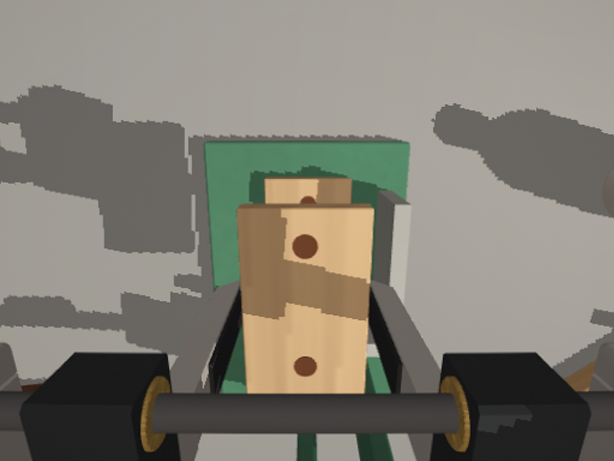

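```bash

python3 -m crank '[{"tx":0,"ty":0,"tz":3,"twist":0,"grip":0},{"tx":-0.1,"ty":0,"tz":3,"twist":0,"grip":0},{"tx":0,"ty":0,"tz":1.5,"twist":0,"grip":0},{"tx":0,"ty":0,"tz":1,"twist":0,"grip":0},{"tx":0,"ty":0,"tz":0.1,"twist":0,"grip":0},{"tx":0,"ty":0,"tz":0.1,"twist":0,"grip":0},{"tx":0,"ty":0,"tz":0,"twist":0,"grip":0}]'

```

```text
time: 16.8
tool_pos: [0.4387, 0.199, 0.0438]
ee_rot: [3.141, 0.002, -3.047]
wrist_force: [-0.1, 0.6, -1.7]
width: 0.0617
```

```bash

python3 -m crank '[{"tx":0,"ty":0,"tz":0.1,"twist":0,"grip":0},{"tx":0,"ty":0,"tz":0.1,"twist":0,"grip":0},{"tx":0,"ty":0,"tz":0,"twist":0,"grip":0}]'
python3 -m crank '[{"tx":0,"ty":0,"tz":0.1,"twist":0,"grip":0},{"tx":0,"ty":0,"tz":0,"twist":0,"grip":0}]'
```

```text
time: 17.18
tool_pos: [0.438, 0.1988, 0.0409]
ee_rot: [-3.142, -0.0, -3.047]
wrist_force: [0.6, 0.3, 0.0]
width: 0.0614
time: 17.42
tool_pos: [0.438, 0.1987, 0.0398]
ee_rot: [3.142, -0.0, -3.047]
wrist_force: [-0.5, -0.6, -0.5]
width: 0.0615
```

```bash

python3 -m crank '[{"tx":0,"ty":0,"tz":0.05,"twist":0,"grip":0},{"tx":0,"ty":0,"tz":0,"twist":0,"grip":0.75},{"tx":0,"ty":0,"tz":0,"twist":0,"grip":0.75},{"tx":0,"ty":0,"tz":0,"twist":0,"grip":0.75},{"tx":0,"ty":0,"tz":-3,"twist":0,"grip":0.75},{"tx":0,"ty":0,"tz":-4,"twist":0,"grip":0.75},{"tx":0,"ty":0,"tz":-4,"twist":0,"grip":0.75},{"tx":0,"ty":0,"tz":-3,"twist":0,"grip":0.75},{"tx":0,"ty":0,"tz":0,"twist":0,"grip":1}]'
python3 -c "
from h import *
go(.466,-.2205,.14,np.pi-.134)
s=snap('wrist');save(s,'w11.png',None,1.2)"
```

```text
time: 18.55
tool_pos: [0.4397, 0.1993, 0.1824]
ee_rot: [3.14, 0.006, -3.047]
wrist_force: [0.4, 0.3, -0.1]
width: 0.0774
pos [0.4397 0.1993 0.1824] yaw -3.0475 t 18.55 w 0.0774
shift cm at present yaw [  1.35 -42.05   4.17]
twist deg 13.1 shift after twist [ -8.21 -41.25   4.24]
```

View pics/w11.png

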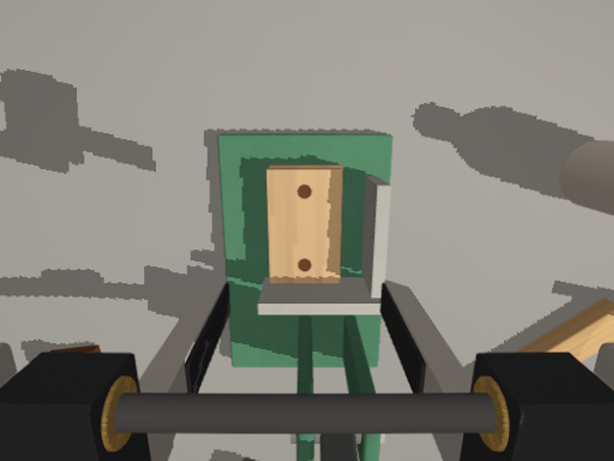

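```bash

python3 -m crank '[{"tx":0,"ty":0,"tz":0,"twist":6.6,"grip":1},{"tx":0,"ty":0,"tz":0,"twist":6.5,"grip":1},{"tx":-1,"ty":-6,"tz":0,"twist":0,"grip":1},{"tx":-1,"ty":-6,"tz":0,"twist":0,"grip":1},{"tx":-1.2,"ty":-6,"tz":0,"twist":0,"grip":1},{"tx":-1.2,"ty":-6,"tz":0,"twist":0,"grip":1},{"tx":-1.2,"ty":-6,"tz":0,"twist":0,"grip":1},{"tx":-1.2,"ty":-6,"tz":0,"twist":0,"grip":1},{"tx":-1.4,"ty":-4,"tz":2,"twist":0,"grip":1},{"tx":0,"ty":-1.2,"tz":3,"twist":0,"grip":1},{"tx":0,"ty":0,"tz":2.2,"twist":0,"grip":1},{"tx":0,"ty":0,"tz":0,"twist":0,"grip":1}]'
python3 -c "
from h import *
go(.466,-.2205,.081,np.pi-.134)
s=snap('wrist');save(s,'w12.png',None,1.2)"
```

```text
time: 20.1
tool_pos: [0.4614, -0.2192, 0.1029]
ee_rot: [3.138, -0.008, 3.006]
wrist_force: [-0.1, 0.0, 0.1]
width: 0.0941
pos [ 0.4614 -0.2192  0.1029] yaw 3.0064 t 20.1 w 0.0941
shift cm at present yaw [-0.49 -0.08  2.18]
twist deg -0.1 shift after twist [-0.48 -0.07  2.19]
```

View pics/w12.png

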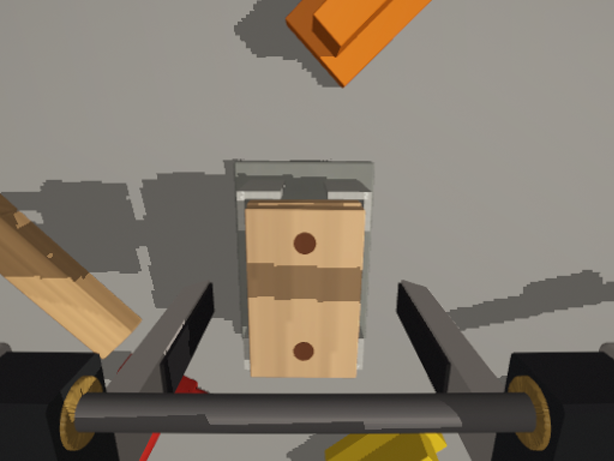

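```bash
python3 -c "
from h import *
s=snap('wrist');save(s,'w13.png',None,1.2)
P=onz(s,np.array([(304.5,243),(303.5,351)])/1.2,.079);print(P,P.mean(0),np.linalg.norm(P[0]-P[1]))
go(*(P.mean(0)[:2]),.081)"
```

```text
[[ 0.43875881 -0.21631368  0.079     ]
 [ 0.50312023 -0.22567976  0.079     ]] [ 0.47093952 -0.22099672  0.079     ] 0.0650393391470486
pos [ 0.4635 -0.2201  0.1065] yaw 3.0072 t 20.2 w 0.094
shift cm at present yaw [-0.75  0.    2.55]
```

```bash

python3 -m crank '[{"tx":-0.3,"ty":0,"tz":1.3,"twist":0,"grip":1},{"tx":0,"ty":0,"tz":1.1,"twist":0,"grip":1},{"tx":0,"ty":0,"tz":0,"twist":0,"grip":1},{"tx":0,"ty":0,"tz":0,"twist":0,"grip":1}]'

```

```text
time: 20.7
tool_pos: [0.4671, -0.2209, 0.0836]
ee_rot: [3.142, 0.0, 3.007]
wrist_force: [-1.0, 0.4, 0.3]
width: 0.0938
```

```bash

python3 -m crank '[{"tx":0,"ty":0,"tz":0.3,"twist":0,"grip":1},{"tx":0,"ty":0,"tz":0,"twist":0,"grip":0},{"tx":0,"ty":0,"tz":0,"twist":0,"grip":0},{"tx":0,"ty":0,"tz":0,"twist":0,"grip":0},{"tx":0,"ty":0,"tz":0,"twist":0,"grip":0},{"tx":0,"ty":0,"tz":0,"twist":0,"grip":0}]'
python3 -m crank '[{"tx":0,"ty":0,"tz":-1,"twist":0,"grip":0},{"tx":0,"ty":0,"tz":-2,"twist":0,"grip":0},{"tx":0,"ty":0,"tz":-2,"twist":0,"grip":0},{"tx":0,"ty":0,"tz":-1,"twist":0,"grip":0},{"tx":0,"ty":0,"tz":0,"twist":0,"grip":0}]'
python3 -c "
from h import *
a=.094;c,s=np.cos(a),np.sin(a);dx,dy=-.006,-.023
go(.4414+c*dx-s*dy,.222+s*dx+c*dy,.14,np.pi+.094)
s=snap('wrist');save(s,'w14.png',None,1.2)"
```

```text
time: 21.45
tool_pos: [0.4671, -0.2209, 0.0805]
ee_rot: [3.142, 0.0, 3.007]
wrist_force: [0.1, 1.0, 0.4]
width: 0.0616
time: 22.08
tool_pos: [0.4675, -0.2212, 0.1415]
ee_rot: [-3.141, 0.002, 3.007]
wrist_force: [0.7, 0.2, -0.2]
width: 0.0617
pos [ 0.4675 -0.2212  0.1415] yaw 3.007 t 22.07 w 0.0617
shift cm at present yaw [ 8.6 41.2  0.1]
twist deg -13.1 shift after twist [-0.96 42.07  0.15]
```

View pics/w14.png

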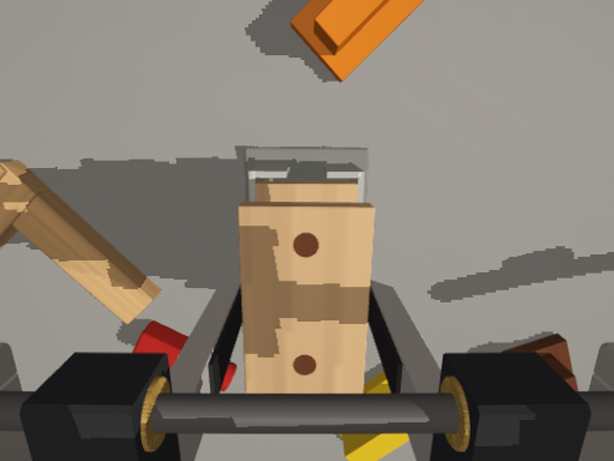

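```bash

python3 -m crank '[{"tx":0,"ty":0,"tz":0,"twist":-6.6,"grip":0},{"tx":0,"ty":0,"tz":0,"twist":-6.5,"grip":0},{"tx":0,"ty":3,"tz":0,"twist":0,"grip":0},{"tx":0,"ty":5,"tz":0,"twist":0,"grip":0},{"tx":0,"ty":6,"tz":0,"twist":0,"grip":0},{"tx":-0.5,"ty":6,"tz":0,"twist":0,"grip":0},{"tx":-0.5,"ty":6,"tz":0,"twist":0,"grip":0},{"tx":0,"ty":6,"tz":0,"twist":0,"grip":0},{"tx":0,"ty":6,"tz":0,"twist":0,"grip":0},{"tx":0,"ty":4,"tz":0,"twist":0,"grip":0},{"tx":0,"ty":0,"tz":0,"twist":0,"grip":0},{"tx":0,"ty":0,"tz":0,"twist":0,"grip":0}]'
python3 -c "
from h import *
a=.094;c,s=np.cos(a),np.sin(a);dx,dy=-.006,-.023
go(.4414+c*dx-s*dy,.222+s*dx+c*dy,.055,np.pi+.094)
s=snap('wrist');save(s,'w15.png',None,1.2)"
```

```text
time: 23.62
tool_pos: [0.4371, 0.1976, 0.1396]
ee_rot: [-3.141, -0.002, -3.047]
wrist_force: [-0.3, 0.5, -0.3]
width: 0.0615
pos [0.4371 0.1976 0.1396] yaw -3.0473 t 23.62 w 0.0615
shift cm at present yaw [-0.07  0.1   8.46]
twist deg 0.0 shift after twist [-0.06  0.09  8.46]
```

View pics/w15.png

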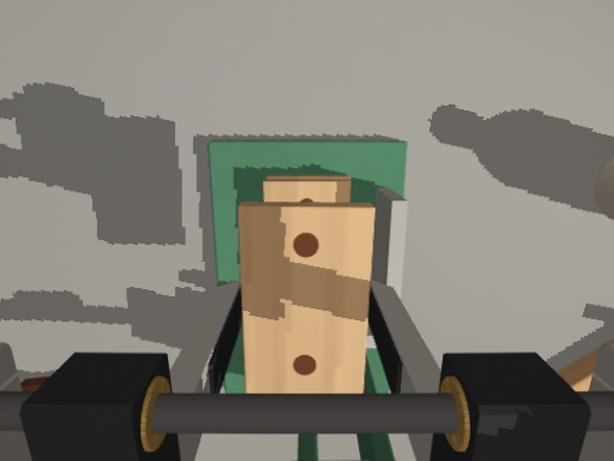

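```bash

python3 -m crank '[{"tx":0,"ty":0,"tz":3,"twist":0,"grip":0},{"tx":-0.1,"ty":0.1,"tz":3,"twist":0,"grip":0},{"tx":0,"ty":0,"tz":1.5,"twist":0,"grip":0},{"tx":0,"ty":0,"tz":0.9,"twist":0,"grip":0},{"tx":0,"ty":0,"tz":0.1,"twist":0,"grip":0},{"tx":0,"ty":0,"tz":0.1,"twist":0,"grip":0},{"tx":0,"ty":0,"tz":0,"twist":0,"grip":0},{"tx":0,"ty":0,"tz":0,"twist":0,"grip":0}]'

```

```text
time: 24.68
tool_pos: [0.4388, 0.1994, 0.055]
ee_rot: [3.141, 0.001, -3.047]
wrist_force: [0.0, -0.2, -0.3]
width: 0.0616
```

```bash

python3 -m crank '[{"tx":0,"ty":0,"tz":0.1,"twist":0,"grip":0},{"tx":0,"ty":0,"tz":0.1,"twist":0,"grip":0},{"tx":0,"ty":0,"tz":0.05,"twist":0,"grip":0},{"tx":0,"ty":0,"tz":0,"twist":0,"grip":0},{"tx":0,"ty":0,"tz":0,"twist":0,"grip":0}]'
python3 -m crank '[{"tx":0,"ty":0,"tz":0,"twist":0,"grip":0.75},{"tx":0,"ty":0,"tz":0,"twist":0,"grip":0.75},{"tx":0,"ty":0,"tz":0,"twist":0,"grip":0.75},{"tx":0,"ty":0,"tz":-3,"twist":0,"grip":0.75},{"tx":0,"ty":0,"tz":-4,"twist":0,"grip":0.75},{"tx":0,"ty":0,"tz":-4,"twist":0,"grip":0.75},{"tx":0,"ty":0,"tz":-2,"twist":0,"grip":0.75},{"tx":0,"ty":0,"tz":0,"twist":0,"grip":1}]'
python3 -c "
from h import *
go(.468,-.2205,.11,np.pi-.134)
s=snap('wrist');save(s,'w16.png',None,1.2)"
```

```text
time: 25.3
tool_pos: [0.4385, 0.1993, 0.052]
ee_rot: [3.142, 0.0, -3.048]
wrist_force: [0.2, 0.3, 0.6]
width: 0.0618
time: 26.3
tool_pos: [0.4396, 0.1996, 0.1841]
ee_rot: [3.141, 0.005, -3.048]
wrist_force: [0.7, -0.2, 0.1]
width: 0.0775
pos [0.4396 0.1996 0.1841] yaw -3.0475 t 26.3 w 0.0775
shift cm at present yaw [  1.15 -42.1    7.36]
twist deg 13.1 shift after twist [ -8.43 -41.26   7.41]
```

View pics/w16.png

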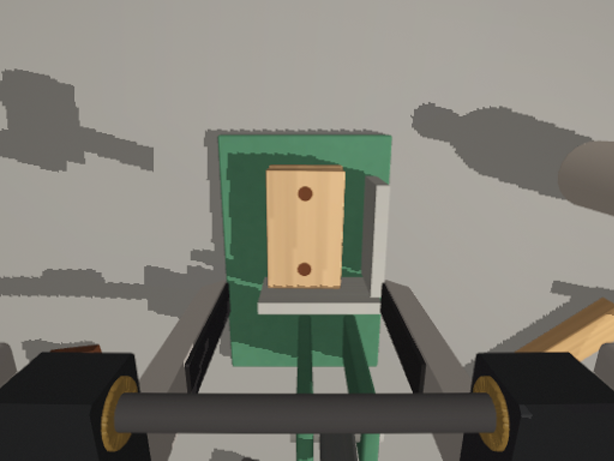

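Good. Fetch the last dispenser plate.

```bash

python3 -m crank '[{"tx":0,"ty":0,"tz":0,"twist":6.6,"grip":1},{"tx":0,"ty":0,"tz":0,"twist":6.5,"grip":1},{"tx":-1,"ty":-6,"tz":0,"twist":0,"grip":1},{"tx":-1,"ty":-6,"tz":0,"twist":0,"grip":1},{"tx":-1.2,"ty":-6,"tz":0,"twist":0,"grip":1},{"tx":-1.2,"ty":-6,"tz":0,"twist":0,"grip":1},{"tx":-1.2,"ty":-6,"tz":0,"twist":0,"grip":1},{"tx":-1.2,"ty":-6,"tz":0,"twist":0,"grip":1},{"tx":-1.6,"ty":-4,"tz":2,"twist":0,"grip":1},{"tx":0,"ty":-1.2,"tz":3,"twist":0,"grip":1},{"tx":0,"ty":0,"tz":2.2,"twist":0,"grip":1}]'
python3 -m crank '[{"tx":0,"ty":0,"tz":0,"twist":0,"grip":1},{"tx":0,"ty":0,"tz":0,"twist":0,"grip":1}]'
python3 -c "
from h import *
go(.468,-.2205,.0815,np.pi-.134)
s=snap('wrist');save(s,'w17.png',None,1.2)"
```

```text
time: 27.72
tool_pos: [0.4646, -0.2208, 0.1061]
ee_rot: [3.139, -0.005, 3.005]
wrist_force: [0.2, -0.4, -0.1]
width: 0.0941
time: 27.98
tool_pos: [0.4664, -0.2201, 0.1099]
ee_rot: [3.141, -0.0, 3.007]
wrist_force: [0.2, -0.1, 0.4]
width: 0.0937
pos [ 0.4664 -0.2201  0.1099] yaw 3.0074 t 27.98 w 0.0937
shift cm at present yaw [-0.17 -0.02  2.84]
twist deg -0.0 shift after twist [-0.17 -0.02  2.84]
```

View pics/w17.png

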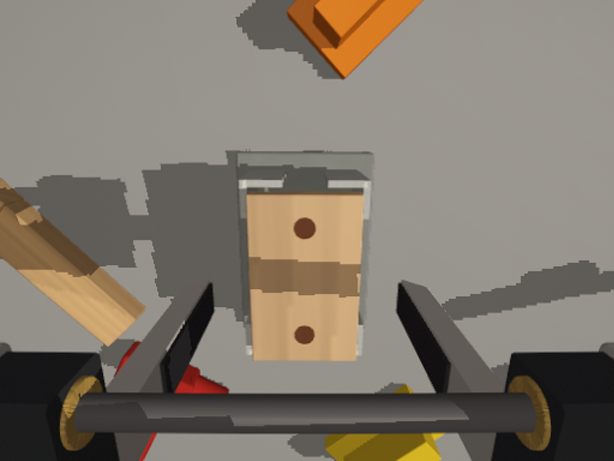

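```bash

python3 -m crank '[{"tx":-0.1,"ty":0,"tz":1.5,"twist":0,"grip":1},{"tx":0,"ty":0,"tz":1.4,"twist":0,"grip":1},{"tx":0,"ty":0,"tz":0,"twist":0,"grip":1},{"tx":0,"ty":0,"tz":0,"twist":0,"grip":0},{"tx":0,"ty":0,"tz":0,"twist":0,"grip":0},{"tx":0,"ty":0,"tz":0,"twist":0,"grip":0},{"tx":0,"ty":0,"tz":0,"twist":0,"grip":0},{"tx":0,"ty":0,"tz":0,"twist":0,"grip":0}]'
python3 -m crank '[{"tx":0,"ty":0,"tz":-1,"twist":0,"grip":0},{"tx":0,"ty":0,"tz":-2,"twist":0,"grip":0},{"tx":0,"ty":0,"tz":-2,"twist":0,"grip":0},{"tx":0,"ty":0,"tz":-2,"twist":0,"grip":0},{"tx":0,"ty":0,"tz":0,"twist":0,"grip":0}]'
python3 -c "
from h import *
a=.094;c,s=np.cos(a),np.sin(a);dx,dy=-.006,-.023
go(.4414+c*dx-s*dy,.222+s*dx+c*dy,.15,np.pi+.094)
s=snap('wrist');save(s,'w18.png',None,1.2)"
```

```text
time: 29.02
tool_pos: [0.4676, -0.2206, 0.0812]
ee_rot: [-3.141, 0.001, 3.007]
wrist_force: [0.1, 0.3, -0.0]
width: 0.0616
time: 29.65
tool_pos: [0.4685, -0.2211, 0.1534]
ee_rot: [-3.14, 0.004, 3.007]
wrist_force: [-0.1, -0.8, -0.2]
width: 0.0617
pos [ 0.4685 -0.2211  0.1534] yaw 3.0071 t 29.65 w 0.0617
shift cm at present yaw [ 8.7  41.17  0.23]
twist deg -13.1 shift after twist [-0.86 42.07  0.34]
```

View pics/w18.png

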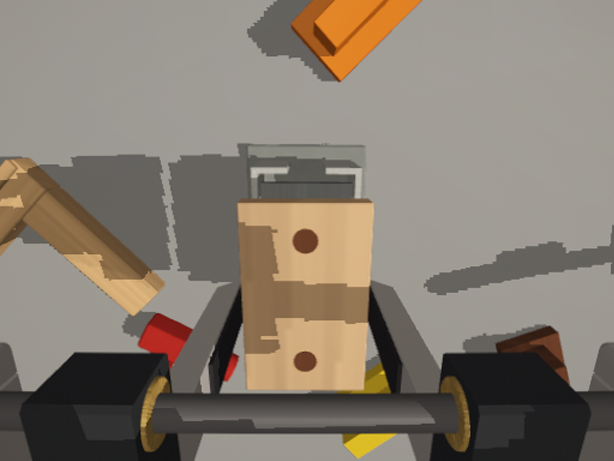

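Last plate held; the dispenser shows only the dark shelf. Carry over; target TCP z ≈ 0.064.

```bash

python3 -m crank '[{"tx":0,"ty":0,"tz":0,"twist":-6.6,"grip":0},{"tx":0,"ty":0,"tz":0,"twist":-6.5,"grip":0},{"tx":0,"ty":3,"tz":0,"twist":0,"grip":0},{"tx":0,"ty":5,"tz":0,"twist":0,"grip":0},{"tx":0,"ty":6,"tz":0,"twist":0,"grip":0},{"tx":-0.5,"ty":6,"tz":0,"twist":0,"grip":0},{"tx":-0.5,"ty":6,"tz":0,"twist":0,"grip":0},{"tx":0,"ty":6,"tz":0,"twist":0,"grip":0},{"tx":0,"ty":6,"tz":0,"twist":0,"grip":0},{"tx":0,"ty":4,"tz":0,"twist":0,"grip":0},{"tx":0,"ty":0,"tz":0,"twist":0,"grip":0},{"tx":0,"ty":0,"tz":0,"twist":0,"grip":0}]'
python3 -c "
from h import *
a=.094;c,s=np.cos(a),np.sin(a);dx,dy=-.006,-.023
go(.4414+c*dx-s*dy,.222+s*dx+c*dy,.067,np.pi+.094)
s=snap('wrist');save(s,'w19.png',None,1.2)"
```

```text
time: 31.2
tool_pos: [0.4374, 0.1981, 0.15]
ee_rot: [-3.141, -0.002, -3.047]
wrist_force: [0.2, -0.9, -0.4]
width: 0.0617
pos [0.4374 0.1981 0.15  ] yaw -3.0473 t 31.2 w 0.0617
shift cm at present yaw [-0.04  0.05  8.3 ]
twist deg 0.0 shift after twist [-0.02  0.05  8.3 ]
```

View pics/w19.png

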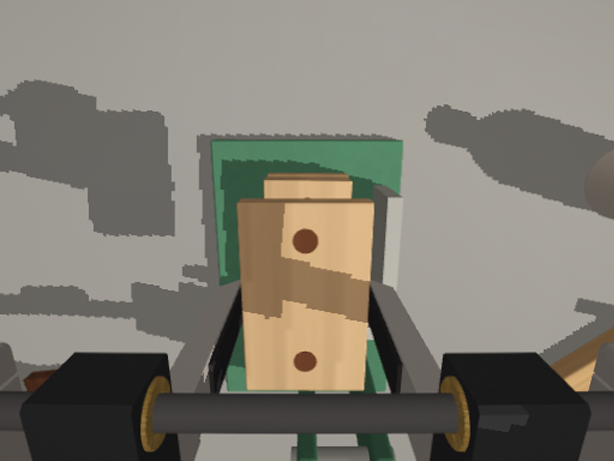

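```bash

python3 -m crank '[{"tx":0,"ty":0,"tz":3,"twist":0,"grip":0},{"tx":0,"ty":0.1,"tz":3,"twist":0,"grip":0},{"tx":0,"ty":0,"tz":1.5,"twist":0,"grip":0},{"tx":0,"ty":0,"tz":0.8,"twist":0,"grip":0},{"tx":0,"ty":0,"tz":0.1,"twist":0,"grip":0},{"tx":0,"ty":0,"tz":0.1,"twist":0,"grip":0},{"tx":0,"ty":0,"tz":0,"twist":0,"grip":0},{"tx":0,"ty":0,"tz":0,"twist":0,"grip":0}]'

```

```text
time: 32.25
tool_pos: [0.4381, 0.1998, 0.0665]
ee_rot: [3.141, 0.001, -3.047]
wrist_force: [0.2, -0.8, -0.7]
width: 0.0617
```

```bash

python3 -m crank '[{"tx":0,"ty":0,"tz":0.1,"twist":0,"grip":0},{"tx":0,"ty":0,"tz":0.1,"twist":0,"grip":0},{"tx":0,"ty":0,"tz":0,"twist":0,"grip":0},{"tx":0,"ty":0,"tz":0,"twist":0,"grip":0}]'
python3 -m crank '[{"tx":0,"ty":0,"tz":0,"twist":0,"grip":0.75},{"tx":0,"ty":0,"tz":0,"twist":0,"grip":0.75},{"tx":0,"ty":0,"tz":0,"twist":0,"grip":0.75},{"tx":0,"ty":0,"tz":-3,"twist":0,"grip":0.75},{"tx":0,"ty":0,"tz":-4,"twist":0,"grip":0.75},{"tx":0,"ty":0,"tz":-4,"twist":0,"grip":0.75},{"tx":0,"ty":0,"tz":-2,"twist":0,"grip":0.75},{"tx":0,"ty":0,"tz":0,"twist":0,"grip":0},{"tx":0,"ty":0,"tz":0,"twist":0,"grip":0}]'
python3 -c "
from h import *
import pickle
a=.094;c,s=np.cos(a),np.sin(a)
for dx,dy in((0,-.085),(-.085,0)): go(.4414+c*dx-s*dy,.222+s*dx+c*dy,.1,np.pi+.094)
s=snap('wrist');save(s,'w20.png',None,1.5);pickle.dump(s,open('w20.pkl','wb'))"
```

```text
time: 32.75
tool_pos: [0.4378, 0.1996, 0.0639]
ee_rot: [3.142, -0.0, -3.048]
wrist_force: [-0.1, -0.5, -0.2]
width: 0.0613
time: 33.88
tool_pos: [0.4373, 0.1994, 0.1927]
ee_rot: [-3.141, -0.002, -3.048]
wrist_force: [0.4, -0.2, -0.7]
width: 0.0538
pos [0.4373 0.1994 0.1927] yaw -3.0476 t 33.88 w 0.0538
shift cm at present yaw [-0.64 -6.29  9.27]
twist deg 0.0 shift after twist [-0.62 -6.29  9.27]
pos [0.4373 0.1994 0.1927] yaw -3.0476 t 33.88 w 0.0538
shift cm at present yaw [7.86 2.21 9.28]
twist deg 0.0 shift after twist [7.88 2.21 9.27]
```

View pics/w20.png

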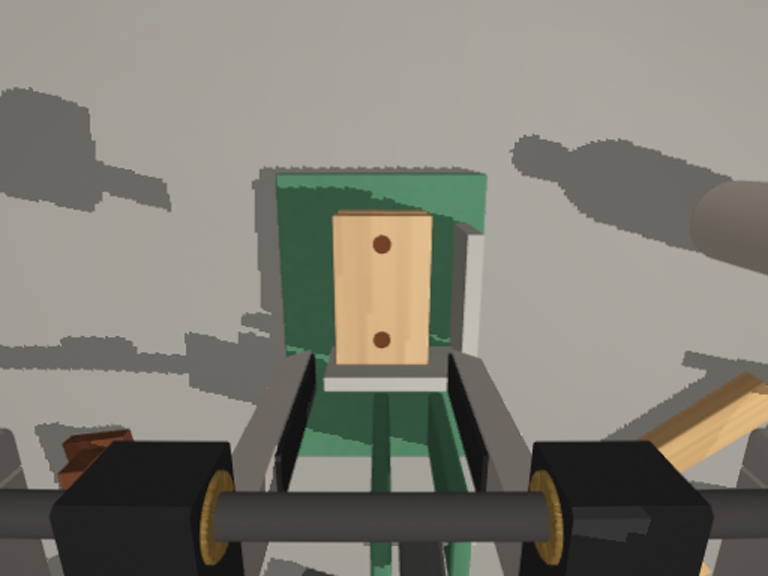

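```bash
cat >> h.py <<'E'
SEAT=(.4414,.222,.094)
def gop(dx,dy,z):
    a=SEAT[2];c,s=np.cos(a),np.sin(a); o=get_obs(); d=o["tool_pos"][:2]-np.array(SEAT[:2])
    print("press frame TCP",np.round([c*d[0]+s*d[1],-s*d[0]+c*d[1]],4)); go(SEAT[0]+c*dx-s*dy,SEAT[1]+s*dx+c*dy,z,np.pi+a)
E
python3 -c "
from h import *
gop(-.085,-.023,.031)"
```

```text
press frame TCP [-0.0065 -0.0221]
pos [0.437  0.1994 0.1923] yaw -3.0475 t 33.92 w 0.05
shift cm at present yaw [ 7.81 -0.08 16.15]
twist deg 0.0 shift after twist [ 7.85 -0.09 16.13]
```

```bash

python3 -m crank '[{"tx":4,"ty":0,"tz":0,"twist":0,"grip":0},{"tx":3.8,"ty":0,"tz":0,"twist":0,"grip":0},{"tx":0,"ty":0,"tz":4,"twist":0,"grip":0},{"tx":0,"ty":0,"tz":4,"twist":0,"grip":0},{"tx":0,"ty":0,"tz":4,"twist":0,"grip":0},{"tx":0,"ty":0,"tz":3,"twist":0,"grip":0},{"tx":0,"ty":0,"tz":1,"twist":0,"grip":0},{"tx":0,"ty":0,"tz":0,"twist":0,"grip":0},{"tx":0,"ty":0,"tz":0,"twist":0,"grip":0}]'
python3 -c "
from h import *
gop(-.061,-.023,.031)
s=snap('wrist');save(s,'w21.png',None,1.2)
s=snap('scene');save(s,'s21.png',(250,180,400,290),5)"
```

```text
time: 35.05
tool_pos: [0.3611, 0.1927, 0.0352]
ee_rot: [3.141, 0.002, -3.047]
wrist_force: [0.7, -0.4, -0.6]
width: 0.0007
press frame TCP [-0.0826 -0.0216]
pos [0.3611 0.1927 0.0352] yaw -3.0475 t 35.05 w 0.0007
shift cm at present yaw [-2.16 -0.14  0.43]
twist deg 0.0 shift after twist [-2.16 -0.14  0.42]
```

View pics/w21.png

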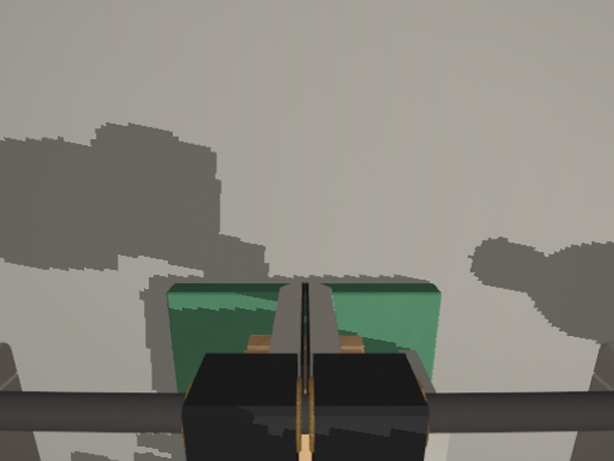

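View pics/s21.png

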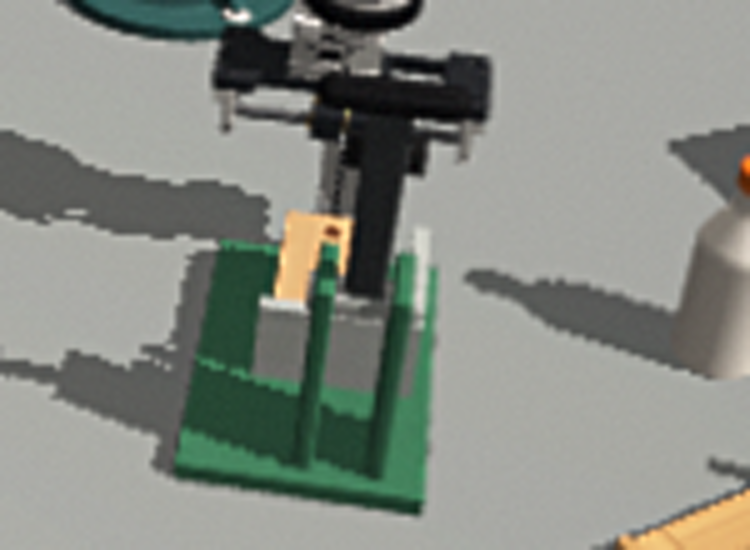

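```bash

python3 -m crank '[{"tx":0,"ty":-0.1,"tz":0.3,"twist":0,"grip":0},{"tx":-0.7,"ty":0,"tz":0,"twist":0,"grip":0},{"tx":-0.4,"ty":0,"tz":0,"twist":0,"grip":0},{"tx":-0.3,"ty":0,"tz":0,"twist":0,"grip":0},{"tx":-0.2,"ty":0,"tz":0,"twist":0,"grip":0},{"tx":-0.2,"ty":0,"tz":0,"twist":0,"grip":0},{"tx":0,"ty":0,"tz":0,"twist":0,"grip":0},{"tx":0,"ty":0,"tz":0,"twist":0,"grip":0}]'
python3 -c "
from h import *
gop(-.058,-.023,.031)"
python3 -m crank '[{"tx":-0.1,"ty":0,"tz":0,"twist":0,"grip":0},{"tx":-0.1,"ty":0,"tz":0,"twist":0,"grip":0},{"tx":-0.1,"ty":0,"tz":0,"twist":0,"grip":0},{"tx":0,"ty":0,"tz":0,"twist":0,"grip":0}]'
python3 -m crank '[{"tx":-0.1,"ty":0,"tz":0,"twist":0,"grip":0},{"tx":-0.1,"ty":0,"tz":0,"twist":0,"grip":0},{"tx":0,"ty":0,"tz":0,"twist":0,"grip":0}]'
```

```text
time: 36.15
tool_pos: [0.3781, 0.193, 0.031]
ee_rot: [3.142, 0.0, -3.047]
wrist_force: [-0.6, -0.2, 0.4]
width: 0.0005
press frame TCP [-0.0657 -0.0229]
pos [0.3781 0.193  0.031 ] yaw -3.0475 t 36.15 w 0.0005
shift cm at present yaw [-0.77 -0.01 -0.  ]
twist deg 0.0 shift after twist [-0.77 -0.01 -0.  ]
time: 36.65
tool_pos: [0.3811, 0.1933, 0.0309]
ee_rot: [3.142, -0.0, -3.048]
wrist_force: [-2.6, 0.2, 2.2]
width: 0.0006
time: 37.02
tool_pos: [0.3821, 0.1934, 0.0309]
ee_rot: [3.142, -0.003, -3.047]
wrist_force: [-5.4, -0.6, 4.2]
width: 0.0008
```

```bash

python3 -m crank '[{"tx":-0.1,"ty":0,"tz":0,"twist":0,"grip":0},{"tx":-0.1,"ty":0,"tz":0,"twist":0,"grip":0},{"tx":0,"ty":0,"tz":0,"twist":0,"grip":0}]'
python3 -m crank '[{"tx":1,"ty":0,"tz":0,"twist":0,"grip":0},{"tx":1,"ty":0,"tz":0,"twist":0,"grip":0},{"tx":0,"ty":0,"tz":-4,"twist":0,"grip":0},{"tx":0,"ty":0,"tz":-4,"twist":0,"grip":0},{"tx":0,"ty":0,"tz":-4,"twist":0,"grip":0},{"tx":-2,"ty":-4,"tz":-4,"twist":0,"grip":0},{"tx":-3,"ty":-3,"tz":0,"twist":0,"grip":0},{"tx":0,"ty":0,"tz":0,"twist":0,"grip":0},{"tx":0,"ty":0,"tz":0,"twist":0,"grip":0}]'
python3 -c "
from h import *
import pickle
gop(-.0,-.085,.031)
s=snap('wrist');save(s,'w22.png',None,1.5);pickle.dump(s,open('w22.pkl','wb'))"
```

```text
time: 37.4
tool_pos: [0.3828, 0.1935, 0.0308]
ee_rot: [-3.141, -0.006, -3.047]
wrist_force: [-9.5, -1.2, 7.5]
width: 0.0006
time: 38.52
tool_pos: [0.421, 0.127, 0.1905]
ee_rot: [3.141, -0.001, -3.048]
wrist_force: [-0.3, 0.4, -0.3]
width: 0.0009
press frame TCP [-0.0293 -0.0927]
pos [0.421  0.127  0.1905] yaw -3.0478 t 38.52 w 0.0009
shift cm at present yaw [-2.94  0.76 15.95]
twist deg -0.0 shift after twist [-2.93  0.77 15.95]
```

View pics/w22.png

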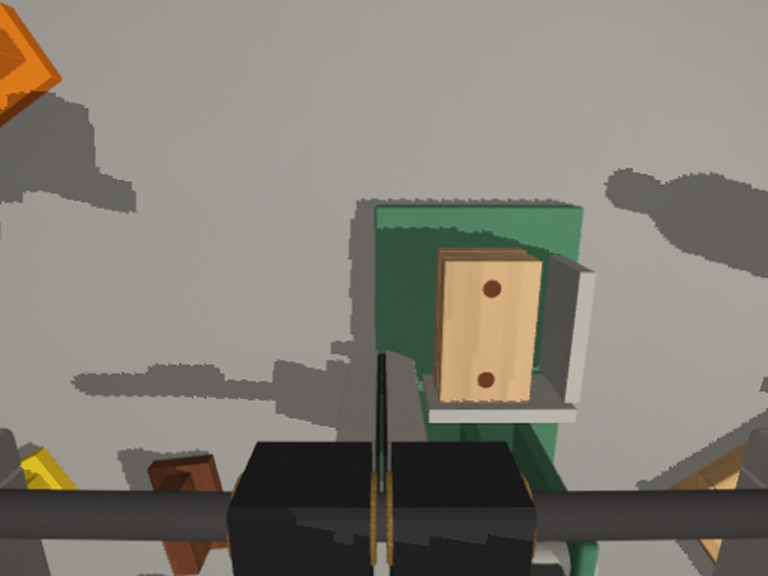

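```bash

python3 -m crank '[{"tx":-2.9,"ty":0.8,"tz":2,"twist":0,"grip":0},{"tx":0,"ty":0,"tz":4,"twist":0,"grip":0},{"tx":0,"ty":0,"tz":4,"twist":0,"grip":0},{"tx":0,"ty":0,"tz":4,"twist":0,"grip":0},{"tx":0,"ty":0,"tz":1.9,"twist":0,"grip":0},{"tx":0,"ty":0,"tz":0,"twist":0,"grip":0},{"tx":0,"ty":0,"tz":0,"twist":0,"grip":0},{"tx":0,"ty":0,"tz":0,"twist":0,"grip":0}]'
python3 -c "
from h import *
gop(-.0,-.045,.031)"
```

```text
time: 39.58
tool_pos: [0.4507, 0.1379, 0.0335]
ee_rot: [3.141, 0.003, -3.047]
wrist_force: [-0.2, 1.0, 0.4]
width: 0.0005
press frame TCP [ 0.0013 -0.0846]
pos [0.4507 0.1379 0.0335] yaw -3.0471 t 39.58 w 0.0005
shift cm at present yaw [0.13 3.96 0.25]
twist deg 0.0 shift after twist [0.13 3.96 0.25]
```

```bash

python3 -m crank '[{"tx":0,"ty":0.7,"tz":0.2,"twist":0,"grip":0},{"tx":0,"ty":0.6,"tz":0,"twist":0,"grip":0},{"tx":0,"ty":0.4,"tz":0,"twist":0,"grip":0},{"tx":0,"ty":0.4,"tz":0,"twist":0,"grip":0},{"tx":0,"ty":0.4,"tz":0,"twist":0,"grip":0},{"tx":0,"ty":0.4,"tz":0,"twist":0,"grip":0},{"tx":0,"ty":0.3,"tz":0,"twist":0,"grip":0},{"tx":0,"ty":0.2,"tz":0,"twist":0,"grip":0},{"tx":0,"ty":0.2,"tz":0,"twist":0,"grip":0},{"tx":0,"ty":0.1,"tz":0,"twist":0,"grip":0},{"tx":0,"ty":0,"tz":0,"twist":0,"grip":0}]'
python3 -c "
from h import *
gop(-.0,-.045,.031)"
```

```text
time: 40.95
tool_pos: [0.4463, 0.1744, 0.03]
ee_rot: [3.141, 0.0, -3.048]
wrist_force: [0.2, -2.5, 1.6]
width: 0.0009
press frame TCP [ 0.0004 -0.0478]
pos [0.4463 0.1744 0.03  ] yaw -3.0475 t 40.95 w 0.0009
shift cm at present yaw [ 0.04  0.28 -0.1 ]
twist deg 0.0 shift after twist [ 0.04  0.28 -0.1 ]
```

```bash

python3 -m crank '[{"tx":0,"ty":0.1,"tz":0,"twist":0,"grip":0},{"tx":0,"ty":0.1,"tz":0,"twist":0,"grip":0},{"tx":0,"ty":0,"tz":0,"twist":0,"grip":0}]'
python3 -m crank '[{"tx":0,"ty":0.1,"tz":0,"twist":0,"grip":0},{"tx":0,"ty":0.1,"tz":0,"twist":0,"grip":0},{"tx":0,"ty":0,"tz":0,"twist":0,"grip":0}]'
python3 -m crank '[{"tx":0,"ty":0.1,"tz":0,"twist":0,"grip":0},{"tx":0,"ty":0.1,"tz":0,"twist":0,"grip":0},{"tx":0,"ty":0,"tz":0,"twist":0,"grip":0}]'
python3 -c "
from h import *
gop(-.0,-.045,.031)"
```

```text
time: 41.32
tool_pos: [0.446, 0.1764, 0.03]
ee_rot: [3.141, 0.0, -3.047]
wrist_force: [-0.2, -3.2, 1.5]
width: 0.0002
time: 41.7
tool_pos: [0.4459, 0.178, 0.03]
ee_rot: [-3.141, 0.0, -3.047]
wrist_force: [0.1, -4.3, 1.4]
width: 0.0003
time: 42.08
tool_pos: [0.446, 0.1781, 0.0301]
ee_rot: [-3.137, -0.0, -3.048]
wrist_force: [0.9, -10.1, 3.1]
width: 0.0003
press frame TCP [ 0.0004 -0.0442]
pos [0.446  0.1781 0.0301] yaw -3.0476 t 42.08 w 0.0003
shift cm at present yaw [ 0.04 -0.08 -0.09]
twist deg -0.0 shift after twist [ 0.04 -0.08 -0.09]
```

```bash

python3 -m crank '[{"tx":0,"ty":0.1,"tz":0,"twist":0,"grip":0},{"tx":0,"ty":0.1,"tz":0,"twist":0,"grip":0},{"tx":0,"ty":0,"tz":0,"twist":0,"grip":0}]'
python3 -m crank '[{"tx":0,"ty":-1,"tz":0,"twist":0,"grip":0},{"tx":0,"ty":-1,"tz":0,"twist":0,"grip":0},{"tx":0,"ty":0,"tz":-4,"twist":0,"grip":0},{"tx":0,"ty":0,"tz":-4,"twist":0,"grip":0},{"tx":2,"ty":2,"tz":-4,"twist":0,"grip":0},{"tx":4,"ty":3,"tz":0,"twist":0,"grip":0},{"tx":3,"ty":3,"tz":0,"twist":0,"grip":0},{"tx":0,"ty":0,"tz":0,"twist":0,"grip":0},{"tx":0,"ty":0,"tz":0,"twist":0,"grip":0}]'
python3 -c "
from h import *
import pickle
gop(-.08,-.003,.031)
s=snap('wrist');save(s,'w23.png',None,1.5);pickle.dump(s,open('w23.pkl','wb'))"
```

```text
time: 42.45
tool_pos: [0.4459, 0.1781, 0.0301]
ee_rot: [-3.133, -0.0, -3.048]
wrist_force: [0.4, -14.1, 3.1]
width: 0.0005
time: 43.58
tool_pos: [0.3504, 0.2336, 0.1499]
ee_rot: [3.141, 0.0, -3.047]
wrist_force: [1.0, 0.3, 0.7]
width: 0.0001
press frame TCP [-0.0895  0.0201]
pos [0.3504 0.2336 0.1499] yaw -3.047 t 43.58 w 0.0001
shift cm at present yaw [-0.94 -2.31 11.89]
twist deg 0.0 shift after twist [-0.95 -2.31 11.89]
```

View pics/w23.png

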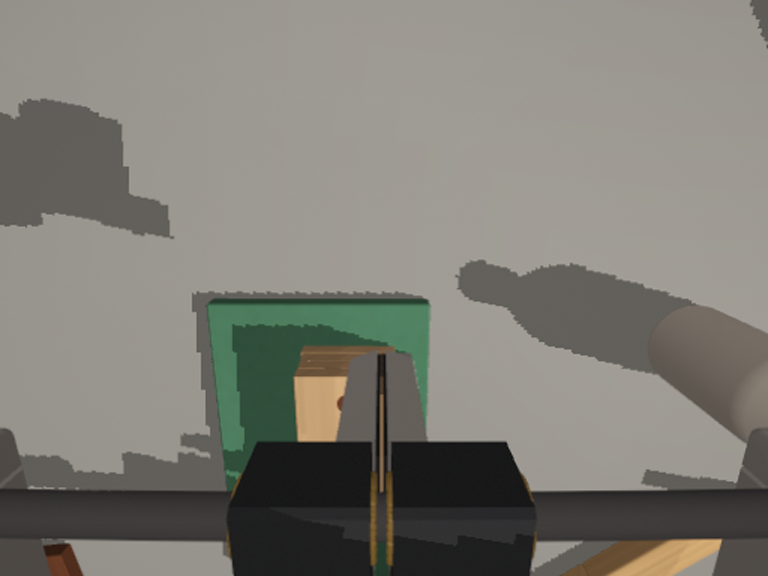

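```bash

python3 -m crank '[{"tx":0,"ty":-2.1,"tz":0,"twist":0,"grip":0},{"tx":0,"ty":0,"tz":4,"twist":0,"grip":0},{"tx":0,"ty":0,"tz":4,"twist":0,"grip":0},{"tx":0,"ty":0,"tz":3,"twist":0,"grip":0},{"tx":0,"ty":0,"tz":0.9,"twist":0,"grip":0},{"tx":-0.6,"ty":0,"tz":0,"twist":0,"grip":0},{"tx":-0.6,"ty":0,"tz":0,"twist":0,"grip":0},{"tx":-0.6,"ty":0,"tz":0,"twist":0,"grip":0},{"tx":-0.3,"ty":0,"tz":0,"twist":0,"grip":0},{"tx":-0.2,"ty":0,"tz":0,"twist":0,"grip":0},{"tx":0,"ty":0,"tz":0,"twist":0,"grip":0},{"tx":0,"ty":0,"tz":0,"twist":0,"grip":0}]'
python3 -c "
from h import *
gop(-.058,-.003,.031)"
python3 -m crank '[{"tx":-0.2,"ty":0,"tz":0,"twist":0,"grip":0},{"tx":-0.1,"ty":0,"tz":0,"twist":0,"grip":0},{"tx":0,"ty":0,"tz":0,"twist":0,"grip":0}]'
python3 -m crank '[{"tx":-0.1,"ty":0,"tz":0,"twist":0,"grip":0},{"tx":-0.1,"ty":0,"tz":0,"twist":0,"grip":0},{"tx":0,"ty":0,"tz":0,"twist":0,"grip":0}]'
python3 -c "
from h import *
gop(-.058,-.003,.031)"
```

```text
time: 45.12
tool_pos: [0.3749, 0.2148, 0.0309]
ee_rot: [3.142, -0.0, -3.047]
wrist_force: [0.0, -0.5, 0.1]
width: 0.0004
press frame TCP [-0.0669 -0.0009]
pos [0.3749 0.2148 0.0309] yaw -3.0473 t 45.12 w 0.0004
shift cm at present yaw [-0.89 -0.21 -0.01]
twist deg 0.0 shift after twist [-0.89 -0.21 -0.01]
time: 45.5
tool_pos: [0.3782, 0.2151, 0.031]
ee_rot: [3.141, 0.0, -3.048]
wrist_force: [0.3, 0.1, 0.5]
width: 0.0005
time: 45.88
tool_pos: [0.3802, 0.2153, 0.031]
ee_rot: [3.142, 0.0, -3.048]
wrist_force: [-0.1, 0.9, 1.3]
width: 0.0003
press frame TCP [-0.0616 -0.0009]
pos [0.3802 0.2153 0.031 ] yaw -3.0476 t 45.88 w 0.0003
shift cm at present yaw [-0.36 -0.21  0.  ]
twist deg 0.0 shift after twist [-0.36 -0.21  0.  ]
```

```bash

python3 -m crank '[{"tx":-0.1,"ty":0,"tz":0,"twist":0,"grip":0},{"tx":-0.1,"ty":0,"tz":0,"twist":0,"grip":0},{"tx":0,"ty":0,"tz":0,"twist":0,"grip":0}]'
python3 -m crank '[{"tx":-0.1,"ty":0,"tz":0,"twist":0,"grip":0},{"tx":-0.1,"ty":0,"tz":0,"twist":0,"grip":0},{"tx":0,"ty":0,"tz":0,"twist":0,"grip":0}]'
python3 -c "
from h import *
gop(-.058,-.003,.031)"
```

```text
time: 46.25
tool_pos: [0.3808, 0.2154, 0.0309]
ee_rot: [-3.141, -0.003, -3.047]
wrist_force: [-5.4, -0.2, 4.2]
width: 0.0005
time: 46.62
tool_pos: [0.3809, 0.2154, 0.0309]
ee_rot: [-3.141, -0.008, -3.047]
wrist_force: [-9.6, -1.3, 9.4]
width: 0.0003
press frame TCP [-0.0609 -0.0009]
pos [0.3809 0.2154 0.0309] yaw -3.0473 t 46.62 w 0.0003
shift cm at present yaw [-0.29 -0.21 -0.01]
twist deg 0.0 shift after twist [-0.29 -0.21 -0.01]
```

```bash

python3 -m crank '[{"tx":1.5,"ty":0,"tz":0,"twist":0,"grip":0},{"tx":0.5,"ty":0,"tz":0,"twist":0,"grip":0},{"tx":0,"ty":0,"tz":-4,"twist":0,"grip":0},{"tx":0,"ty":0,"tz":-4,"twist":0,"grip":0},{"tx":0,"ty":0,"tz":-4,"twist":0,"grip":0},{"tx":-2,"ty":-4,"tz":-4,"twist":0,"grip":0},{"tx":-3,"ty":-4,"tz":0,"twist":0,"grip":0.5},{"tx":0,"ty":-2,"tz":0,"twist":0,"grip":1},{"tx":0,"ty":0,"tz":0,"twist":0,"grip":1},{"tx":0,"ty":0,"tz":0,"twist":0,"grip":1}]'
python3 -c "
from h import *
import pickle
gop(-.0,-.085,.031)
s=snap('wrist');save(s,'w24.png',(250,150,450,300),4);pickle.dump(s,open('w24.pkl','wb'))
s=snap('scene');save(s,'s24.png',(250,180,400,290),5)"
```

```text
time: 47.88
tool_pos: [0.4231, 0.1195, 0.1909]
ee_rot: [3.141, 0.0, -3.047]
wrist_force: [-0.7, 0.1, -0.1]
width: 0.0369
press frame TCP [-0.0278 -0.1003]
pos [0.4231 0.1195 0.1909] yaw -3.0472 t 47.88 w 0.0369
shift cm at present yaw [-2.78  1.52 15.99]
twist deg 0.0 shift after twist [-2.78  1.53 15.99]
```

View pics/w24.png

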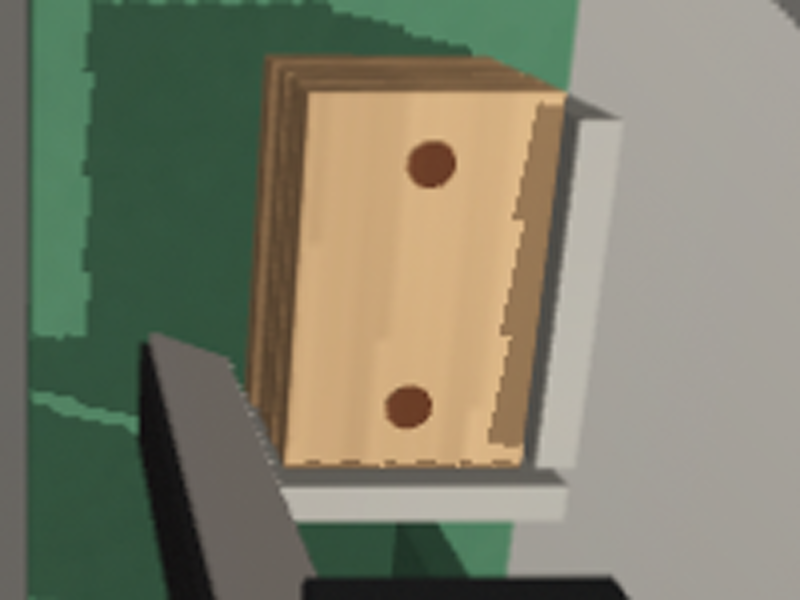

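View pics/s24.png

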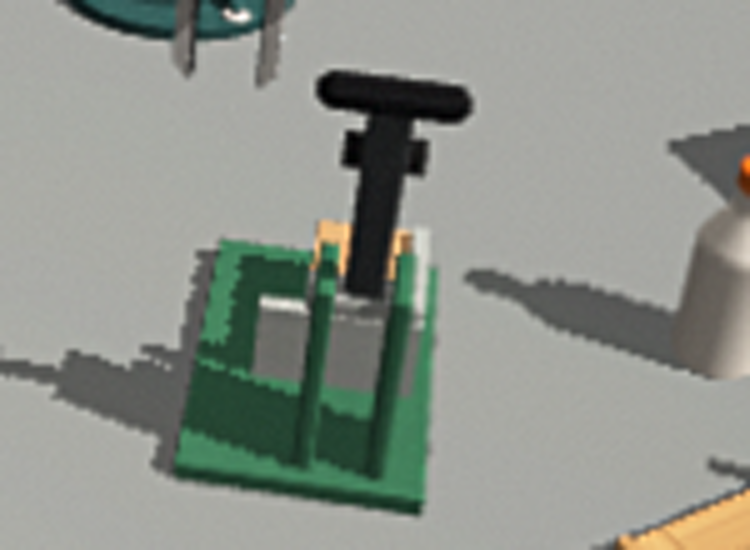

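```bash
cat > chk.py <<'E'
from h import *
import pickle
from scipy.optimize import least_squares
s=pickle.load(open('w24.pkl','rb'))
z=lambda p:np.array(p)/4+[250,150]
def W(p,P):
    c,si=np.cos(p[2]),np.sin(p[2]);return np.array([p[0]+c*P[0]-si*P[1],p[1]+si*P[0]+c*P[1],P[2]])
st=[((-.045,.031,.071),(580,118)),((-.045,.041,.071),(622,118)),((.045,.041,.071),(575,468)),((.06,.04,.071),(567,521)),((.05,.04,.071),(567,485))]
pl=[((-.05,-.031,.063),(307,92)),((-.05,.031,.063),(568,95)),((.05,.031,.063),(523,466)),((.05,-.031,.063),(285,466))]
for n,E in(("press",st),("plate",pl)):
    f=lambda p:np.concatenate([proj(s,[W(p,P)])[0]-z(q) for P,q in E])
    r=least_squares(f,[.44,.22,.094]);print(n,r.x,np.round(f(r.x).reshape(-1,2),1).tolist())
E
python3 chk.py
```

```text
press [0.44106211 0.22156471 0.09908972] [[-0.1, 0.1], [0.1, 0.1], [0.1, -0.1], [-0.6, -0.2], [0.6, 0.1]]
plate [0.44079238 0.22170433 0.0977645 ] [[0.2, -0.5], [0.2, -1.4], [-0.1, 0.9], [-0.3, 1.3]]
```

```bash
cat >> chk.py <<'E'
p=[.44093,.2216,.0985]
for x,y in((-.05,-.031),(-.05,.031),(.0,-.031)):
    print([np.round((proj(s,[W(p,(x,y,h))])[0]-[250,150])*4).tolist() for h in(.063,.051,.039,.027,.015)])
f=s["frame"][140:250,290:400,::-1];cv2.imwrite("pics/w24b.png",cv2.resize(f,None,fx=6,fy=5.4,interpolation=cv2.INTER_CUBIC))
E
python3 chk.py
```

```text
press [0.44106211 0.22156471 0.09908972] [[-0.1, 0.1], [0.1, 0.1], [0.1, -0.1], [-0.6, -0.2], [0.6, 0.1]]
plate [0.44079238 0.22170433 0.0977645 ] [[0.2, -0.5], [0.2, -1.4], [-0.1, 0.9], [-0.3, 1.3]]
[[307.0, 91.0], [296.0, 81.0], [286.0, 72.0], [277.0, 64.0], [268.0, 56.0]]
[[568.0, 90.0], [548.0, 80.0], [529.0, 71.0], [512.0, 63.0], [495.0, 55.0]]
[[295.0, 290.0], [285.0, 274.0], [276.0, 258.0], [267.0, 244.0], [259.0, 231.0]]
```

View pics/w24b.png

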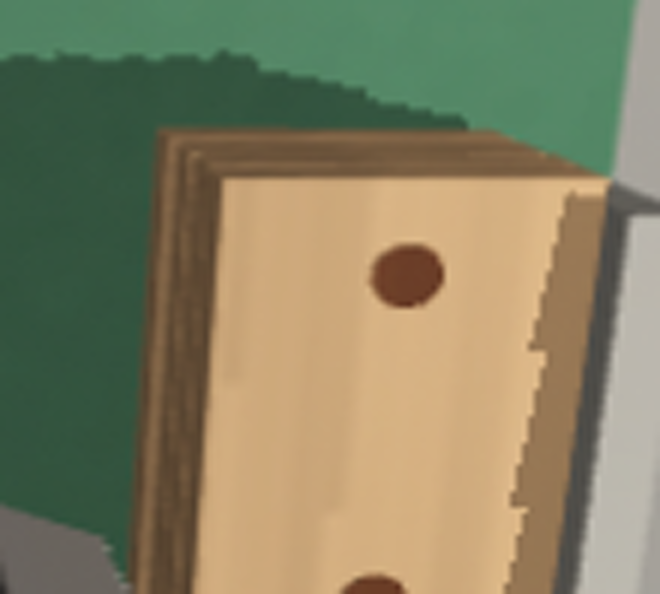

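```bash
python3 -c "
from h import *
go(.57,-.03,.2,np.pi+.2)"
```

```text
pos [0.423  0.1198 0.1909] yaw -3.0461 t 47.98 w 0.0453
shift cm at present yaw [-13.2  -16.31  -0.91]
twist deg -6.0 shift after twist [-11.43 -17.6   -0.91]
```

```bash

python3 -m crank '[{"tx":0,"ty":0,"tz":0,"twist":-6,"grip":1},{"tx":-2.3,"ty":-4.4,"tz":0,"twist":0,"grip":1},{"tx":-3,"ty":-4.4,"tz":0,"twist":0,"grip":1},{"tx":-3,"ty":-4.4,"tz":0,"twist":0,"grip":1},{"tx":-3,"ty":-4.4,"tz":0,"twist":0,"grip":1},{"tx":0,"ty":0,"tz":0,"twist":0,"grip":1},{"tx":0,"ty":0,"tz":0,"twist":0,"grip":1},{"tx":0,"ty":0,"tz":0,"twist":0,"grip":1}]'
python3 -c "
from h import *
import pickle
s=snap('wrist');save(s,'w25.png',None,1.5);pickle.dump(s,open('w25.pkl','wb'))"
```

```text
time: 48.98
tool_pos: [0.5682, -0.0299, 0.1914]
ee_rot: [3.141, 0.0, -2.941]
wrist_force: [-0.1, -0.4, 0.6]
width: 0.094
```

View pics/w25.png

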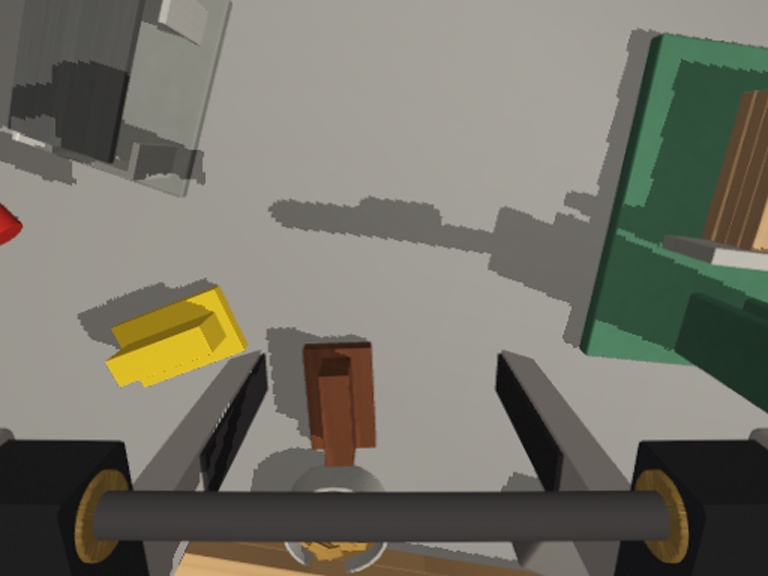

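```bash
python3 - <<'E'
from h import *
import pickle
s=pickle.load(open('w25.pkl','rb'))
P=onz(s,np.array([(304,346),(372,344),(375,447),(312,449)])/1.5,.014);print(np.round(P,4).tolist(),P.mean(0)[:2])
v=P[3]-P[0]+P[2]-P[1];yw=np.arctan2(v[1],v[0]);print(yw,np.linalg.norm(P[1]-P[0]),np.linalg.norm(P[2]-P[1]))
Q=onz(s,np.array([(318,376),(351,374),(356,466),(326,466)])/1.5,.048);print(np.round(Q,4).tolist(),Q.mean(0)[:2])
go(*P.mean(0)[:2],.1,np.pi+yw)
E
```

```text
[[0.635, -0.0772, 0.014], [0.6229, -0.0259, 0.014], [0.7123, -0.0057, 0.014], [0.7246, -0.0567, 0.014]] [ 0.67369342 -0.0413615 ]
0.22336048280268012 0.052730659500598756 0.09165546995113888
[[0.6411, -0.0608, 0.048], [0.6349, -0.0381, 0.048], [0.7093, -0.0206, 0.048], [0.7138, -0.0429, 0.048]] [ 0.67478404 -0.04059925]
pos [ 0.5683 -0.0299  0.1916] yaw -2.9409 t 49.02 w 0.0938
shift cm at present yaw [-10.09  -3.22   9.17]
twist deg -1.3 shift after twist [-10.03  -3.45   9.16]
```

```bash

python3 -m crank '[{"tx":-2.5,"ty":-0.9,"tz":0,"twist":-1.3,"grip":1},{"tx":-4,"ty":-1.3,"tz":0,"twist":0,"grip":1},{"tx":-3.5,"ty":-1.2,"tz":2,"twist":0,"grip":1},{"tx":0,"ty":0,"tz":4,"twist":0,"grip":1},{"tx":0,"ty":0,"tz":3,"twist":0,"grip":1},{"tx":0,"ty":0,"tz":0,"twist":0,"grip":1},{"tx":0,"ty":0,"tz":0,"twist":0,"grip":1}]'
python3 -c "
from h import *
go(.674,-.041,.031,np.pi+.223)
import pickle
s=snap('wrist');save(s,'w26.png',None,1.5);pickle.dump(s,open('w26.pkl','wb'))"
```

```text
time: 49.9
tool_pos: [0.6744, -0.0426, 0.1031]
ee_rot: [-3.141, 0.003, -2.919]
wrist_force: [0.8, -0.3, -0.2]
width: 0.0937
pos [ 0.6744 -0.0426  0.1031] yaw -2.9193 t 49.9 w 0.0937
shift cm at present yaw [0.02 0.17 7.21]
twist deg -0.0 shift after twist [0.   0.16 7.21]
```

View pics/w26.png

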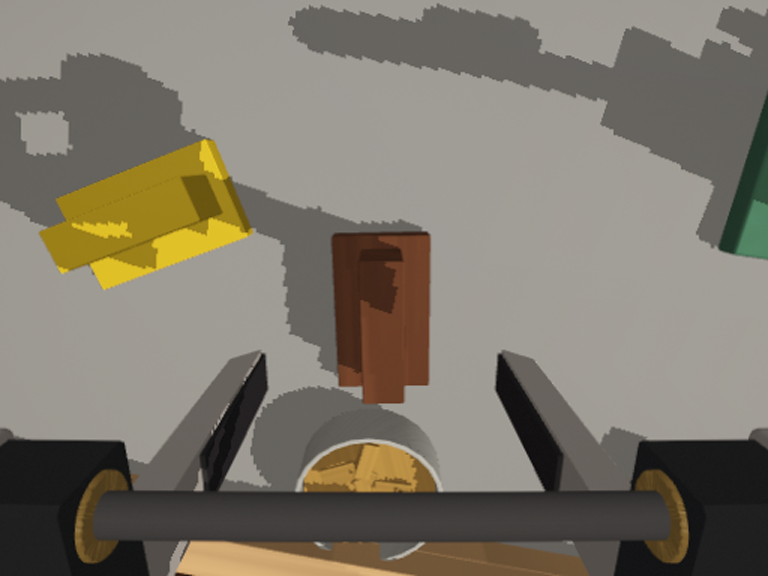

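```bash

python3 -m crank '[{"tx":0,"ty":0.1,"tz":3,"twist":0,"grip":1},{"tx":0,"ty":0,"tz":2.5,"twist":0,"grip":1},{"tx":0,"ty":0,"tz":1.5,"twist":0,"grip":1},{"tx":0,"ty":0,"tz":0.2,"twist":0,"grip":1},{"tx":0,"ty":0,"tz":0,"twist":0,"grip":1},{"tx":0,"ty":0,"tz":0,"twist":0,"grip":0},{"tx":0,"ty":0,"tz":0,"twist":0,"grip":0},{"tx":0,"ty":0,"tz":0,"twist":0,"grip":0},{"tx":0,"ty":0,"tz":0,"twist":0,"grip":0},{"tx":0,"ty":0,"tz":0,"twist":0,"grip":0},{"tx":0,"ty":0,"tz":0,"twist":0,"grip":0},{"tx":0,"ty":0,"tz":0,"twist":0,"grip":0}]'
python3 -m crank '[{"tx":0,"ty":0,"tz":0,"twist":0,"grip":0},{"tx":0,"ty":0,"tz":0,"twist":0,"grip":0},{"tx":0,"ty":0,"tz":0,"twist":0,"grip":0}]'
```

```text
time: 51.45
tool_pos: [0.6736, -0.0421, 0.0289]
ee_rot: [3.141, -0.0, -2.92]
wrist_force: [0.1, -0.0, -0.4]
width: 0.0276
time: 51.82
tool_pos: [0.6736, -0.0422, 0.029]
ee_rot: [3.142, 0.0, -2.92]
wrist_force: [0.0, -1.3, 0.3]
width: 0.0218
```

```bash

python3 -m crank '[{"tx":0,"ty":0,"tz":-2,"twist":0,"grip":0},{"tx":0,"ty":0,"tz":-4,"twist":0,"grip":0},{"tx":0,"ty":0,"tz":-4,"twist":0,"grip":0},{"tx":0,"ty":0,"tz":-4,"twist":0,"grip":0},{"tx":4,"ty":0,"tz":0,"twist":0,"grip":0},{"tx":5,"ty":0,"tz":0,"twist":3.6,"grip":0},{"tx":5,"ty":0,"tz":0,"twist":3.6,"grip":0},{"tx":5,"ty":0,"tz":0,"twist":0,"grip":0},{"tx":4,"ty":0,"tz":0,"twist":0,"grip":0},{"tx":0,"ty":0,"tz":0,"twist":0,"grip":0}]'
python3 -c "
from h import *
import h
h.SEAT=(.4410,.2216,.098)
gop(0,-.0,.15)
import pickle
s=snap('wrist');save(s,'w27.png',None,1.5)"
```

```text
time: 53.08
tool_pos: [0.4451, -0.0784, 0.1705]
ee_rot: [-3.141, 0.002, -3.047]
wrist_force: [0.4, -0.1, -1.1]
width: 0.0216
press frame TCP [-0.0253 -0.299 ]
pos [ 0.4451 -0.0784  0.1705] yaw -3.047 t 53.08 w 0.0216
shift cm at present yaw [-2.42 29.91  2.03]
twist deg -0.2 shift after twist [-2.53 29.9   2.05]
```

View pics/w27.png

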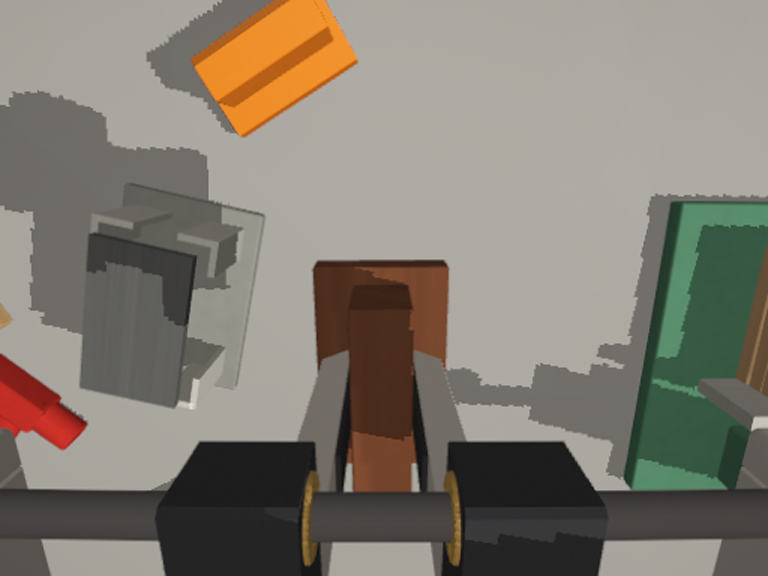

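```bash

python3 -m crank '[{"tx":-0.4,"ty":4,"tz":0,"twist":0,"grip":0},{"tx":-0.4,"ty":5,"tz":0,"twist":0,"grip":0},{"tx":-0.4,"ty":5,"tz":0,"twist":0,"grip":0},{"tx":-0.4,"ty":5,"tz":0,"twist":0,"grip":0},{"tx":-0.4,"ty":5,"tz":0,"twist":0,"grip":0},{"tx":-0.4,"ty":4,"tz":0,"twist":0,"grip":0},{"tx":0,"ty":1.9,"tz":2,"twist":0,"grip":0},{"tx":0,"ty":0,"tz":0,"twist":0,"grip":0},{"tx":0,"ty":0,"tz":0,"twist":0,"grip":0}]'
python3 -c "
from h import *
import h
h.SEAT=(.4410,.2216,.098)
gop(0,-.0,.095)
import pickle
s=snap('wrist');save(s,'w28.png',None,1.5)"
```

```text
time: 54.25
tool_pos: [0.4429, 0.2213, 0.1497]
ee_rot: [-3.141, 0.001, -3.046]
wrist_force: [-0.6, -0.5, -0.3]
width: 0.0218
press frame TCP [ 0.0019 -0.0004]
pos [0.4429 0.2213 0.1497] yaw -3.0458 t 54.25 w 0.0218
shift cm at present yaw [0.19 0.04 5.47]
twist deg -0.1 shift after twist [0.19 0.04 5.47]
```

View pics/w28.png

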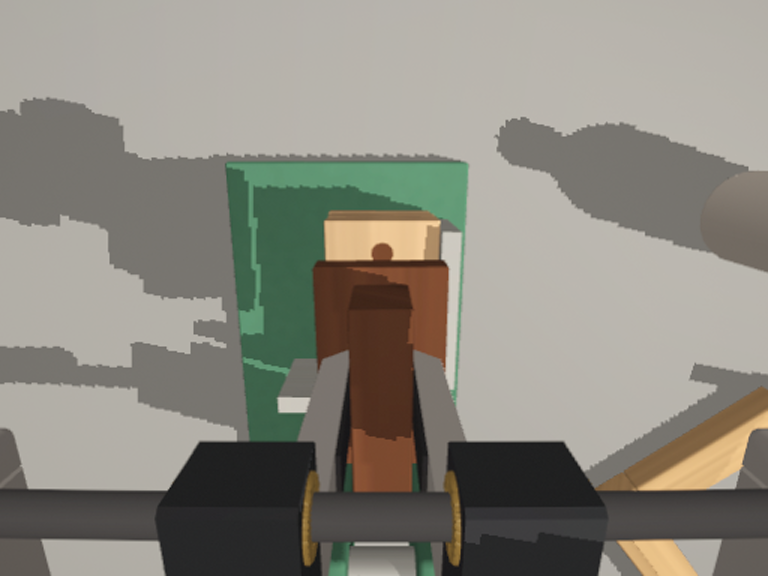

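```bash

python3 -m crank '[{"tx":0.6,"ty":-0.3,"tz":1,"twist":0,"grip":0},{"tx":0,"ty":0,"tz":2,"twist":0,"grip":0},{"tx":0,"ty":0,"tz":1.5,"twist":0,"grip":0},{"tx":0,"ty":0,"tz":0.6,"twist":0,"grip":0},{"tx":0,"ty":0,"tz":0.2,"twist":0,"grip":0},{"tx":0,"ty":0,"tz":0,"twist":0,"grip":0},{"tx":0,"ty":0,"tz":0,"twist":0,"grip":0}]'
python3 -m crank '[{"tx":0,"ty":0,"tz":0.1,"twist":0,"grip":0},{"tx":0,"ty":0,"tz":0.1,"twist":0,"grip":0},{"tx":0,"ty":0,"tz":0,"twist":0,"grip":0}]'
python3 -m crank '[{"tx":0,"ty":0,"tz":0.1,"twist":0,"grip":0},{"tx":0,"ty":0,"tz":0,"twist":0,"grip":0}]'
```

```text
time: 55.18
tool_pos: [0.4369, 0.2182, 0.0967]
ee_rot: [3.141, 0.001, -3.046]
wrist_force: [-0.5, -0.9, -0.5]
width: 0.0223
time: 55.55
tool_pos: [0.4364, 0.218, 0.0939]
ee_rot: [3.142, -0.0, -3.046]
wrist_force: [-0.6, -0.1, -1.4]
width: 0.0223
time: 55.8
tool_pos: [0.4364, 0.218, 0.0929]
ee_rot: [3.142, -0.0, -3.046]
wrist_force: [-0.2, -0.4, -0.9]
width: 0.0217
```

```bash

python3 -m crank '[{"tx":0,"ty":0,"tz":0.1,"twist":0,"grip":0},{"tx":0,"ty":0,"tz":0,"twist":0,"grip":0},{"tx":0,"ty":0,"tz":0,"twist":0,"grip":0}]'
python3 -m crank '[{"tx":0,"ty":0,"tz":0,"twist":0,"grip":0.45},{"tx":0,"ty":0,"tz":0,"twist":0,"grip":0.45},{"tx":0,"ty":0,"tz":0,"twist":0,"grip":0.45},{"tx":0,"ty":0,"tz":0,"twist":0,"grip":0.45},{"tx":0,"ty":0,"tz":-2,"twist":0,"grip":0.45},{"tx":0,"ty":0,"tz":-4,"twist":0,"grip":0.45},{"tx":0,"ty":0,"tz":-4,"twist":0,"grip":0.45},{"tx":0,"ty":0,"tz":-1,"twist":0,"grip":0.45}]'
python3 -c "
from h import *
import pickle
s=snap('wrist');save(s,'w29.png',None,1.5)
t=snap('top')
for q in ['lever_handle']:
  print([(r['conf'],r['centre']) for r in cams.outline_of(t,q)])
s=snap('scene');save(s,'s29.png',(250,150,400,260),5)
print([(r['conf'],r['centre']) for r in cams.outline_of(s,'lever_handle')])
save(t,'t29.png',(150,130,250,240),6)
"
```

```text
time: 56.18
tool_pos: [0.4364, 0.2179, 0.0919]
ee_rot: [3.142, -0.0, -3.046]
wrist_force: [-0.6, -0.2, -0.8]
width: 0.0218
time: 57.18
tool_pos: [0.4378, 0.2185, 0.2051]
ee_rot: [3.14, 0.006, -3.046]
wrist_force: [-1.1, -0.3, -0.0]
width: 0.0424
[(0.76, [174.5, 158.0])]
[(0.69, [324.2, 209.8])]
```

View pics/w29.png

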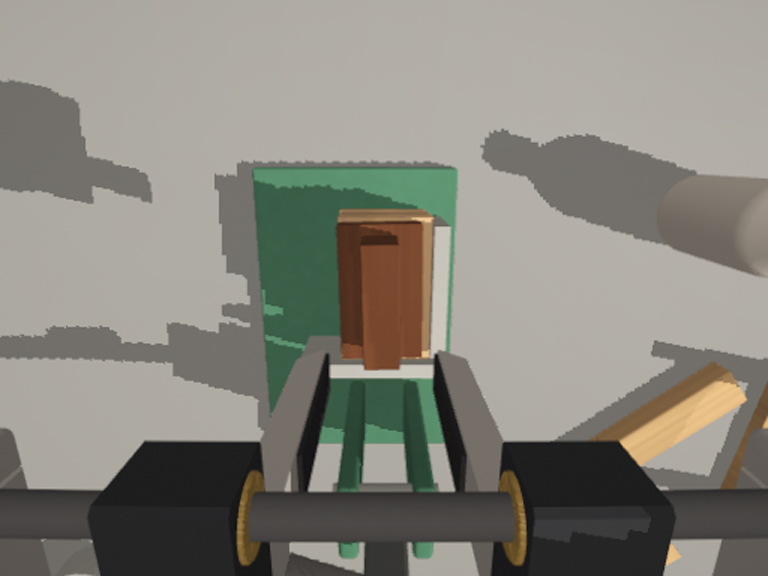

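View pics/t29.png

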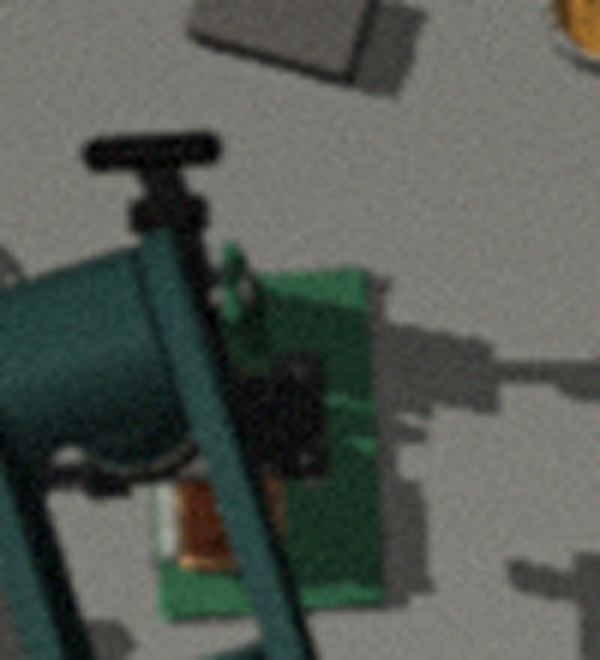

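View pics/s29.png

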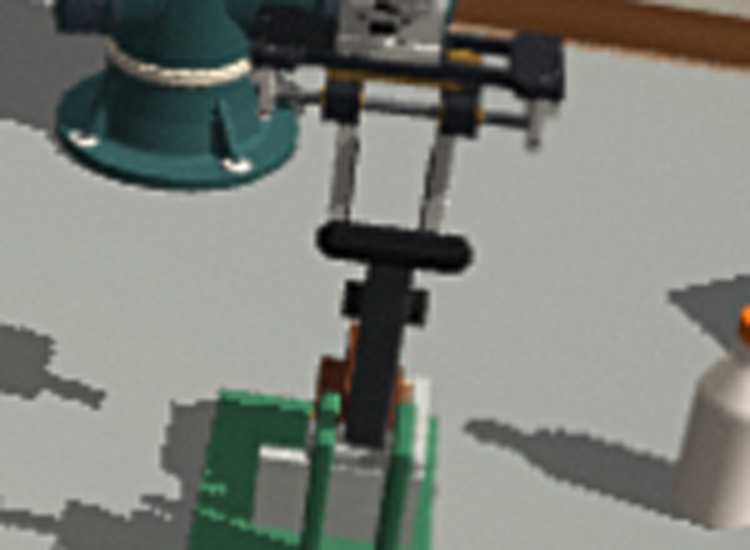

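```bash
python3 - <<'E'
from h import *
import h
h.SEAT=(.4410,.2216,.098)
t=snap('top');s=snap('scene')
print(tri([(t,(175.3,154.7)),(s,(328.6,199.2))]))
gop(.2,0,.36)
E
```

```text
[0.59836443 0.23574313 0.29427261]
press frame TCP [-0.0058 -0.0034]
pos [0.4355 0.2176 0.1999] yaw -3.0458 t 57.52 w 0.0422
shift cm at present yaw [-20.52   0.38 -16.09]
twist deg -0.1 shift after twist [-20.58   0.34 -16.01]
```

```bash

python3 -m crank '[{"tx":0,"ty":0,"tz":-4,"twist":0,"grip":0},{"tx":0,"ty":0,"tz":-4,"twist":0,"grip":0},{"tx":0,"ty":0,"tz":-4,"twist":0,"grip":0},{"tx":0,"ty":0,"tz":-4,"twist":0,"grip":0},{"tx":-4,"ty":0,"tz":0,"twist":0,"grip":0},{"tx":-4,"ty":0,"tz":0,"twist":0,"grip":0},{"tx":-4,"ty":0,"tz":0,"twist":0,"grip":0},{"tx":-4,"ty":0.2,"tz":0,"twist":0,"grip":0},{"tx":-4.6,"ty":0.2,"tz":0,"twist":0,"grip":0},{"tx":0,"ty":0,"tz":0,"twist":0,"grip":0},{"tx":0,"ty":0,"tz":0,"twist":0,"grip":0}]'
python3 -c "
from h import *
import h
h.SEAT=(.4410,.2216,.098)
gop(.2,0,.29)
s=snap('scene');save(s,'s30.png',(220,60,420,280),2.7)
s=snap('wrist');save(s,'w30.png')"
```

```text
time: 58.9
tool_pos: [0.6407, 0.2416, 0.3607]
ee_rot: [-3.141, -0.003, -3.046]
wrist_force: [0.1, -0.1, 0.1]
width: 0.0005
press frame TCP [0.2007 0.0004]
pos [0.6407 0.2416 0.3607] yaw -3.0457 t 58.9 w 0.0005
shift cm at present yaw [ 0.05 -0.04  7.07]
twist deg -0.1 shift after twist [ 0.07 -0.04  7.07]
```

View pics/s30.png

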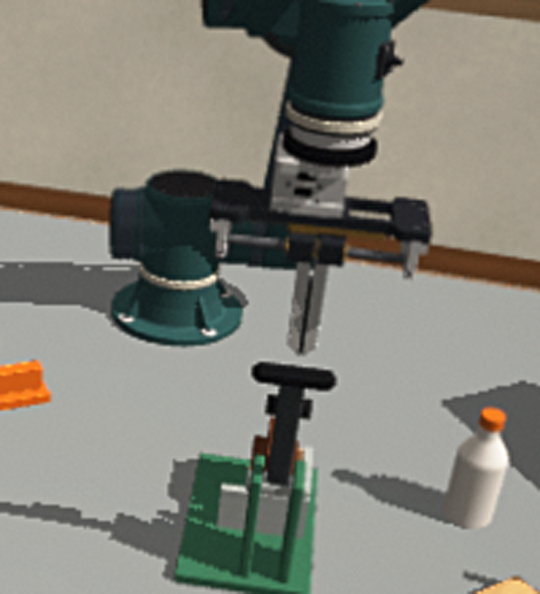

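View pics/w30.png

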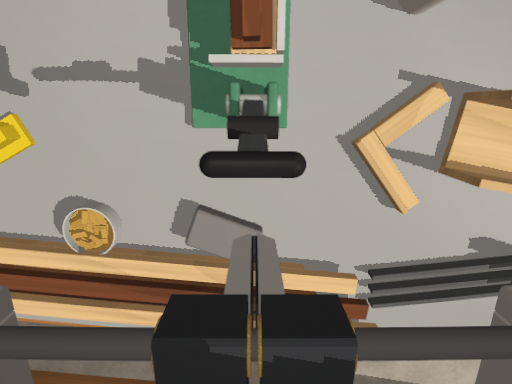

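```bash

python3 -m crank '[{"tx":0,"ty":0,"tz":3,"twist":0,"grip":0},{"tx":0,"ty":0,"tz":3,"twist":0,"grip":0},{"tx":0,"ty":0,"tz":1,"twist":0,"grip":0},{"tx":0,"ty":0,"tz":0,"twist":0,"grip":0},{"tx":0.5,"ty":0,"tz":0,"twist":0,"grip":0},{"tx":0.5,"ty":0,"tz":0,"twist":0,"grip":0},{"tx":0.6,"ty":0,"tz":0,"twist":0,"grip":0},{"tx":0.6,"ty":0,"tz":0,"twist":0,"grip":0},{"tx":0.6,"ty":0,"tz":0,"twist":0,"grip":0},{"tx":0.6,"ty":0,"tz":0,"twist":0,"grip":0},{"tx":0,"ty":0,"tz":0,"twist":0,"grip":0}]'
python3 -c "
from h import *
import h
h.SEAT=(.4410,.2216,.098)
gop(.1,0,.29)
s=snap('wrist');save(s,'w31.png')"
```

```text
time: 60.38
tool_pos: [0.6066, 0.2384, 0.2924]
ee_rot: [3.141, -0.0, -3.046]
wrist_force: [1.1, -0.3, 0.3]
width: 0.0007
press frame TCP [0.1664 0.0005]
pos [0.6066 0.2384 0.2924] yaw -3.0456 t 60.38 w 0.0007
shift cm at present yaw [ 6.64 -0.06  0.24]
twist deg -0.1 shift after twist [ 6.64 -0.05  0.24]
```

View pics/w31.png

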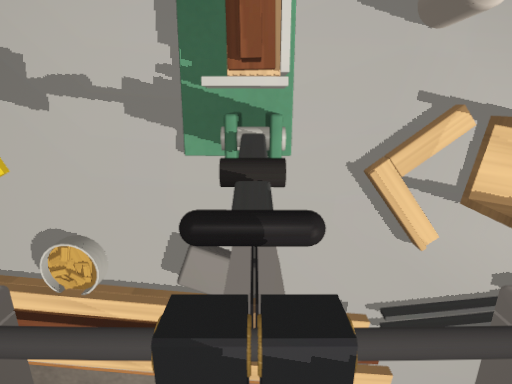

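```bash

python3 -m crank '[{"tx":0.7,"ty":0,"tz":0,"twist":0,"grip":0},{"tx":0.7,"ty":0,"tz":0,"twist":0,"grip":0},{"tx":0.7,"ty":0,"tz":0,"twist":0,"grip":0},{"tx":0.7,"ty":0,"tz":0,"twist":0,"grip":0},{"tx":0.7,"ty":0,"tz":0,"twist":0,"grip":0},{"tx":0.7,"ty":0,"tz":0,"twist":0,"grip":0},{"tx":0.7,"ty":0,"tz":0,"twist":0,"grip":0},{"tx":0.7,"ty":0,"tz":0,"twist":0,"grip":0},{"tx":0.7,"ty":0,"tz":0,"twist":0,"grip":0},{"tx":0,"ty":0,"tz":0,"twist":0,"grip":0}]'
python3 -c "
from h import *
s=snap('wrist');save(s,'w32.png')"
```

```text
time: 61.68
tool_pos: [0.5436, 0.2323, 0.2921]
ee_rot: [3.142, -0.001, -3.045]
wrist_force: [-0.1, -0.2, 0.3]
width: 0.0006
```

View pics/w32.png

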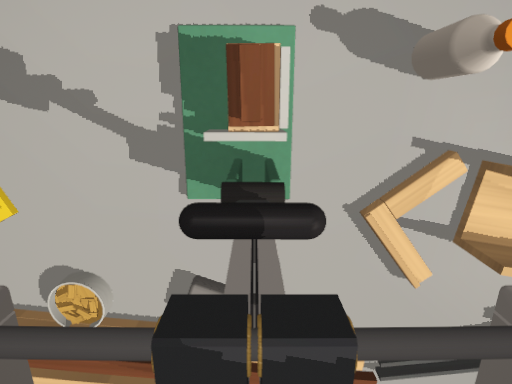

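```bash

python3 -m crank '[{"tx":0.7,"ty":0,"tz":0,"twist":0,"grip":0},{"tx":0.7,"ty":0,"tz":0,"twist":0,"grip":0},{"tx":0.7,"ty":0,"tz":0,"twist":0,"grip":0},{"tx":0.7,"ty":0,"tz":0,"twist":0,"grip":0},{"tx":0,"ty":0,"tz":0,"twist":0,"grip":0},{"tx":0,"ty":0,"tz":0,"twist":0,"grip":0},{"tx":0,"ty":0,"tz":-2,"twist":0,"grip":0},{"tx":0,"ty":0,"tz":-4,"twist":0,"grip":0},{"tx":0,"ty":0,"tz":-4,"twist":0,"grip":0},{"tx":-3,"ty":0,"tz":0,"twist":0,"grip":0},{"tx":0,"ty":0,"tz":0,"twist":0,"grip":0},{"tx":0,"ty":0,"tz":0,"twist":0,"grip":0}]'
python3 -m crank '[{"tx":0,"ty":0,"tz":0,"twist":0,"grip":0},{"tx":0,"ty":0,"tz":0,"twist":0,"grip":0},{"tx":0,"ty":0,"tz":0,"twist":0,"grip":0},{"tx":0,"ty":0,"tz":0,"twist":0,"grip":0},{"tx":0,"ty":0,"tz":0,"twist":0,"grip":0},{"tx":0,"ty":0,"tz":0,"twist":0,"grip":0},{"tx":0,"ty":0,"tz":0,"twist":0,"grip":0},{"tx":0,"ty":0,"tz":0,"twist":0,"grip":0},{"tx":0,"ty":0,"tz":0,"twist":0,"grip":0},{"tx":0,"ty":0,"tz":0,"twist":0,"grip":0},{"tx":0,"ty":0,"tz":0,"twist":0,"grip":0},{"tx":0,"ty":0,"tz":0,"twist":0,"grip":0}]'
python3 -c "
from h import *
s=snap('wrist');save(s,'w33.png',None,1.4)
s=snap('scene');save(s,'s33.png',(220,150,400,290),4)"
```

```text
time: 63.22
tool_pos: [0.546, 0.2325, 0.3909]
ee_rot: [-3.141, -0.003, -3.046]
wrist_force: [-0.3, 0.5, 0.2]
width: 0.0004
time: 64.72
tool_pos: [0.5465, 0.2325, 0.392]
ee_rot: [3.142, 0.0, -3.046]
wrist_force: [0.1, 0.1, -0.5]
width: 0.0007
```

View pics/w33.png

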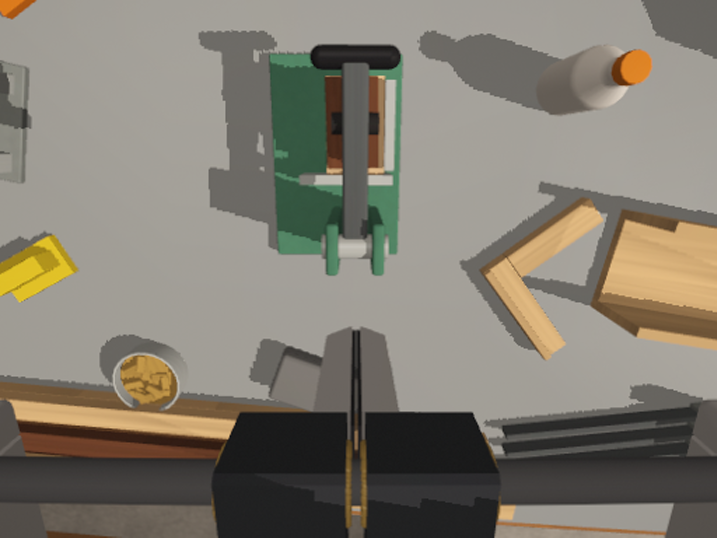

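View pics/s33.png

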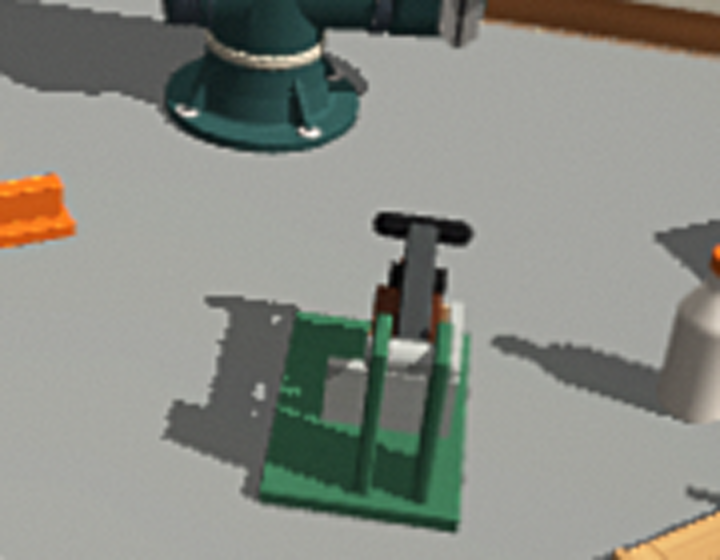

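```bash

python3 -m crank '[{"tx":-0.5,"ty":-2,"tz":0,"twist":0,"grip":0},{"tx":0,"ty":-2,"tz":0,"twist":0,"grip":0},{"tx":0,"ty":-4,"tz":0,"twist":0,"grip":0},{"tx":0,"ty":-4,"tz":0,"twist":0,"grip":0},{"tx":0,"ty":-4,"tz":0,"twist":0,"grip":0},{"tx":0,"ty":0,"tz":0,"twist":0,"grip":0},{"tx":0,"ty":0,"tz":0,"twist":0,"grip":0},{"tx":0,"ty":0,"tz":0,"twist":0,"grip":0},{"tx":0,"ty":0,"tz":0,"twist":0,"grip":0},{"tx":0,"ty":0,"tz":0,"twist":0,"grip":0},{"tx":0,"ty":0,"tz":0,"twist":0,"grip":0},{"tx":0,"ty":0,"tz":0,"twist":0,"grip":0}]'
python3 -c "
from h import *
import pickle
s=snap('wrist');save(s,'w34.png',(260,0,460,150),4);pickle.dump(s,open('w34.pkl','wb'))
s=snap('scene');save(s,'s34.png',(220,150,400,290),4);pickle.dump(s,open('s34.pkl','wb'))"
```

```text
time: 66.32
tool_pos: [0.5668, 0.0739, 0.392]
ee_rot: [3.142, 0.0, -3.045]
wrist_force: [0.1, 0.1, -0.4]
width: 0.0006
```

View pics/w34.png

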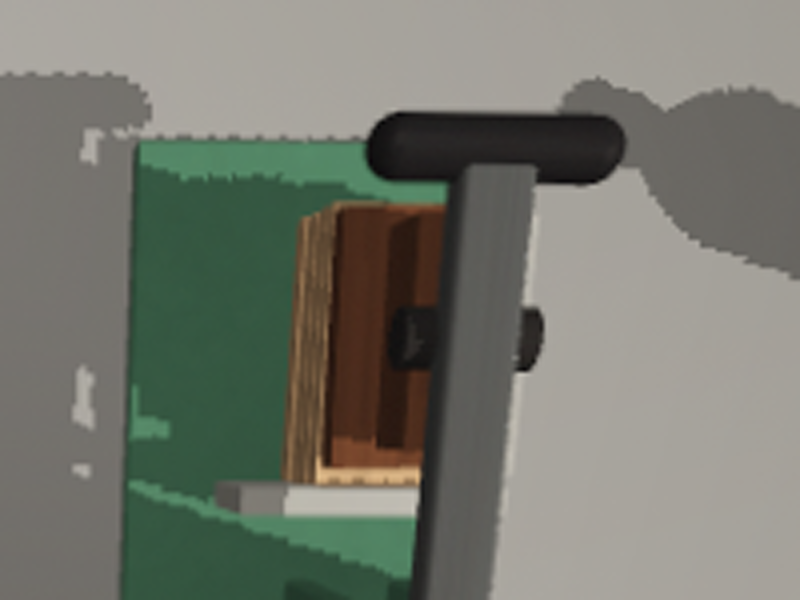

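View pics/s34.png

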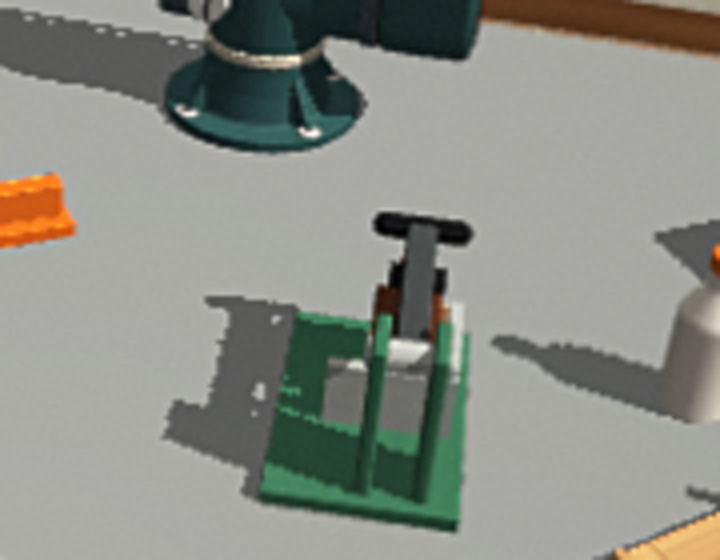

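```bash
python3 - <<'E'
from h import *
import pickle
w=pickle.load(open('w34.pkl','rb'));s=pickle.load(open('s34.pkl','rb'))
H=tri([(w,np.array((496,148))/4+[260,0]),(s,np.array((423,229))/4+[220,150])]);print(H,"lever",1.83-np.arcsin((H[2]-.131)/.17))
p=[.4410,.2216,.098]
def W(P):
    c,si=np.cos(p[2]),np.sin(p[2]);return np.array([p[0]+c*P[0]-si*P[1],p[1]+si*P[0]+c*P[1],P[2]])
pr=lambda P:np.round((proj(w,[W(P)])[0]-[260,0])*4).tolist()
print("bed FR",pr((-.08,-.097,.015)),"endstop",pr((.06,-.06,.071)),pr((.05,-.06,.071)))
print([pr((-.05,-.031,h)) for h in(.063,.015)],[pr((.05,-.031,h)) for h in(.063,)])
print("block sole top",pr((-.045,-.027,.077)),pr((.045,-.027,.077)))
E
```

```text
[0.38645519 0.21790977 0.13010713] lever 1.8352522024775693
bed FR [135.0, 137.0] endstop [240.0, 514.0] [241.0, 487.0]
[[332.0, 200.0], [300.0, 221.0]] [[313.0, 486.0]]
block sole top [353.0, 209.0] [335.0, 474.0]
```

```bash
python3 -c "
from bench import get_obs,ticket
o=get_obs();print(o['time'],o['wrist_force'],ticket.close_job())"
```

```text
the job is handed in; nothing more can be done
66.425 [0.83675114 0.52155114 0.14328818] None
```

The job is handed in, after 66 s of robot time. No verdict was given.

- **Plates:** I stacked the four plates present (one loose on the bench, three from the dispenser) on the press bed. I tapped them against the end stop, then the side stop, then the end stop again while the lever was up. The measured top plate sat within about 0.5 mm of the fitted seat and turned under 0.01 rad. The visible corner of the bottom plate agreed to about 1 mm. The dispenser ended empty.
- **Block:** It had been knocked about 4 cm before I reached it, so I located it again before grasping. It now sits squarely on the stack, rib up, about 5 mm from the seat centre.
- **Lever:** I pushed it over from behind and it came to rest on the block. The measured handle height gives about 1.84 rad, and it was the same in two views 1.6 s apart.
- **Robot and bystanders:** The arm is clear of everything. I saw no contact with any bystander, but I did not re-measure their positions.

**What I could not check:** The pad's force on the block cannot be measured directly. When pushing against the end stop, contact came about 3 mm earlier than the 16 mm pad width suggested. The pictures showed the plates flush, so I put this down to the finger being wider than its pad.

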